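Pack the kit box and hold the checking window over it

TASK

Finish packing the cardboard kit box: stand the amber jar and the white carton upright on its floor, side by side in the empty half, in either order. Then press the red lock button fully down, take the checking arm by its green grip and draw it out until its red pointer stands over the yellow size marker on the scale. A spring pulls the arm back, so finish while still holding it there at the marker, and leave everything else on the table alone.

Things in the scene. Friction and masses are not known exactly. Their poses are not given: they have to be found in the camera images.
- jar: amber jar with white cap, upright, 54 mm diameter, 85 mm tall, about 0.2 kg, loose on the table; origin at the centre of its underside, z up.
- carton: white carton with a blue band, standing, 46 mm (its x) by 60 mm (its y) by 92 mm tall, about 0.16 kg, loose on the table; origin at the centre of its underside, z up.
- kit_box: open cardboard box fixed to the table, outside 135 (its x) by 140 (y) by 50 mm high, walls and floor 5 mm; origin at the centre of its underside, axes parallel to the gauge's. Two packed cartons fill its +x half. Free inside: x -62 to +7 mm, y -65 to +65 mm; the jar and the carton fit at about x = -28 mm, some 33 mm either side of the middle in y.
- packed_a: packed carton, white with orange band, 53 by 61 by 42 mm high, already in the kit box (its -y, +x quarter), loose; origin at the centre of its underside.
- packed_b: the same, in the +y, +x quarter of the kit box.
- lock (a joint): red lock button: 0 up (arm locked), 0.008 m fully down. About 3 N moves it; it has no spring and stays down where it is left. The arm is free from about 5 mm down.
- lock_top (a point): centre of the red button's top face (28 mm diameter, standing 14 mm proud of a black housing 54 by 50 mm, about 116 mm above the table); it is pressed straight down.
- gauge: fixed checking gauge: aluminium rail (100 by 700 mm) along its y, grey outer tube at its -y end, scale with 10 mm ticks on the rail's far (+x) edge. Origin on the table below the grip of the retracted arm. The arm slides out level along the gauge's +y. The red button is 130 mm towards -y from the origin.
- boom (a joint): how far the telescoping checking arm is drawn out along the gauge's +y: 0 retracted (start), 0.27 m at most. A spring pulls it back with about 4 to 6 N. Locked until the button is down.
- grip (a point): green square grip on the arm's head, 24 x 24 mm, 42 mm tall, sides along the gauge's x and y; this point is the centre of its foot, 124 mm above the table. Moves with the arm. Beside its foot the arm carries a clear green-edged window, 110 mm along y, reaching 20 to 170 mm towards the gauge's -x, from 118 to 124 mm above the table; it passes over the packed box.
- pointer (a point): tip of the red pointer on the arm's head, 56 mm towards the gauge's +x from the grip's centre line and level with it in the gauge's y; moves with the arm.
- marker: yellow size marker clipped on the rail's scale edge, a bar 10 mm wide along the scale; fixed; origin on the rail's centre line at the table, axes parallel to the gauge's, so the pointer is at the marker when it has the same y in this frame.
- mug: blue mug, 76 mm wide, 85 mm high, bystander.
- tape: roll of clear tape, 90 mm diameter, 45 mm high, bystander.
- stapler: red and black stapler, 130 mm long, bystander.
- stand_a: clear plastic display stand, 90 mm wide, 172 mm high, bystander.
- stand_b: the same, second one.
Things that resemble listed ones, but are neither listed nor needed, are in the scene too. What is shaped like the packed_a but pink is not meant.

How it is judged:
By the outcome, as a careful person would: the job done as asked, in the order asked, and still so for the second after the job is handed in, while the arm keeps its last pose, push and grip.
It also fails if it takes over 72 s, if anything falls off the work surface, if the arm or the gripper's body presses on something with over 40 N, if the wrist force passes 120 N, or if a joint passes its speed limit or range.

ROBOT

A 7-joint arm with a two-finger parallel gripper is mounted at the origin on the work surface. World frame = base frame: x ahead of the robot, y to its left, z up, the work surface at z = 0. Lengths are in m, angles in rad, forces in N, time in s.
With the tool pointing down it reaches from about 0.425 to 0.875 m from the base axis. Payload 4.7 kg.
Tool frame: the origin (TCP) lies midway between the tips of the shut fingers; the grasp point (between the pads) lies 19 mm behind it; z points along the fingers, y is the direction in which the jaws open and shut (so a half turn about z gives the same grasp; the last joint's range is limited). The gripper opens to 85 mm and grips with 20 to 120 N. Pads are 22 mm wide; open, the fingers measure 114 mm over their backs; the gripper's body (76 mm by 85 mm) begins 54 mm behind the grasp point. The pads swing forward as they close: fully open they stand 13 mm farther back than shut.
Start: joints at [1.327, 0.321, -0.07, 1.45, 0.023, 1.371, -0.057], TCP at [0.166, -0.629, 0.231] pointing down, gripper open.
Joint ranges: [-2.86, 2.86], [-0.3, 2.09], [-1.38, 1.24], [0.06, 2.45], [-1.56, 4.7], [0.09, 2.05], [-2.69, 2.69]. Speed limits (rad/s): [2.57, 2.57, 3.14, 3.14, 3.14, 3.14, 3.14].

INTERFACE

Orientations are given as a 3x3 rotation matrix whose columns are the frame's x, y, z axes.
In Python, from rig import env, capture, camera_model, job gives the robot as it stands.
- The arm moves only by the tool arm_command, never from a script. Its argument "rows" is a list of rows, each an object of numbers: "dx", "dy", "dz": the shift along the tool's x, y, z as a fraction of full scale; "twist": the turn about the tool's z as a fraction of full scale; "gripper": the closure, from -1 (fully open) to 1 (shut). In form: [{"dx": .., "dy": .., "dz": .., "twist": .., "gripper": ..}, ...]. A call has 1 to 10 rows; each row shifts and turns the pose as measured when the row begins, along the tool's axes as they then stand; what a row does not reach is not made up. Full scale, the value 1, is 60 cm for a shift and 10 degrees for a turn. A row lasts 1/8 s, in which the tool goes at most 62.5 mm and 10.7 degrees, less where a joint would pass 70% of its speed; a pose out of reach is approached as far as the arm can. A call with a number of a shift or a turn outside -1 to 1 is refused whole. A call with a gripper value outside its range is refused whole. The fingers move at their own pace and stop on an object; "force" is the grip in N (left out, the last holds). Time passes only in rows, so rows that do not move let the fingers close. It gives the time, the measured TCP pose, the force and the opening at its end, in the units of the state.
- env.sense(): the state, without advancing time (a new reading comes with each control period).
- capture(name): name is "side" or "top" or "wrist"; returns the picture (400x640x3 uint8, red, green, blue); there is no depth.
- camera_model(name): a dict with "vfov" (degrees; the focal length in pixels is half the picture's height over the tangent of half this angle, whatever the lens; pixels are square), "cx", "cy" (the principal point, pixels), "extrinsics" (4x4, takes a point from camera to world coordinates). Camera axes: x right, y down, z forward; pixel columns grow to the right and rows downward; lengths in m; the calibration is good to about 2 mm. A picture is of the moment at which its call begins: read the wrist's pose just before it. camera_model takes no time and is no camera call; for the wrist camera it gives the pose at the moment of the call.
- job.job_done(): hands the job in, once; it reports no verdict.
The state is a dict: "t": time; "joint_positions": joint angles; "dq": joint speeds; "tau": joint torques, N m; "tcp_pos": TCP position; "tcp_rot": TCP orientation; "force": force on the tool from outside, world axes, zero at the start; "moment": the same for the moment, N m; "opening": opening from 0.0 (shut) to 1.0 (fully open).
Only numpy, scipy, OpenCV 4.12 (cv2) and the standard library are available. Lean on these libraries where they do the work, as an engineer would, in place of code of your own. Each camera call takes 0.05 s, during which the arm holds its last target.

## Working session

There is one attempt and no reset: what is moved stays moved. The work goes in short steps, Python scripts to look and compute and a tool call to move; the robot and the scene stay as the last step left them, time stands still between calls to the robot, and variables do not carry over. Pictures are saved under pics/ and viewed, and the job is handed in when it is done.

Besides the shell and the picture viewer there is one more tool, called after "Call:" in YAML: its name, and indented under it one key for each argument. arm_command: Moves the arm, as the interface text tells. Shift numbers are shares of 60 cm and turn numbers shares of 10 degrees, none past 1 either way. Its arguments: {"type":"object","properties":{"rows":{"type":"array","items":{"type":"object","properties":{"dx":{"type":"number","minimum":-1,"maximum":1},"dy":{"type":"number","minimum":-1,"maximum":1},"dz":{"type":"number","minimum":-1,"maximum":1},"twist":{"type":"number","minimum":-1,"maximum":1},"gripper":{"type":"number"}}}},"force":{"type":"number"}},"required":["rows"]}

```bash
ls; mkdir -p pics; python3 - <<'E'
from rig import env, capture, camera_model, job
import cv2
for n in ("side","top","wrist"):
    m=camera_model(n); print(n,m)
    cv2.imwrite(f"pics/{n}0.png",capture(n)[:,:,::-1])
s=env.sense(); print(s)
E
```

```text
pics
side {'vfov': 54.208915403965165, 'cx': 316.61707193639364, 'cy': 197.1985370149995, 'extrinsics': array([[-0.88827997, -0.32869207,  0.3208118 ,  0.26266909],
       [-0.45912888,  0.61624502, -0.63987714,  0.59610836],
       [ 0.01262387, -0.71568401, -0.69831013,  0.77677086],
       [ 0.        ,  0.        ,  0.        ,  1.        ]])}
top {'vfov': 56.848216303376475, 'cx': 319.0825431908841, 'cy': 200.27754352876872, 'extrinsics': array([[-0.01729295, -0.9982117 ,  0.05722197,  0.5130508 ],
       [-0.99974235,  0.01642114, -0.01567083, -0.01893791],
       [ 0.01470315, -0.05747822, -0.99823848,  1.19753762],
       [ 0.        ,  0.        ,  0.        ,  1.        ]])}
wrist {'vfov': 71.47559938759571, 'cx': 322.7495778999801, 'cy': 197.93494486988536, 'extrinsics': array([[ 0.25469082, -0.91721017, -0.30636267,  0.24257322],
       [-0.96702197, -0.24191478, -0.07966022, -0.60649463],
       [-0.00104849,  0.31654816, -0.94857586,  0.37419898],
       [ 0.        ,  0.        ,  0.        ,  1.        ]])}
{'t': 0.15, 'joint_positions': array([ 1.32709839,  0.32164956, -0.07010002,  1.45139304,  0.02259489,
        1.37076997, -0.05689481]), 'dq': array([ 0.00233789, -0.0019998 ,  0.00052683, -0.00290224, -0.00072126,
        0.00111458,  0.00033198]), 'tau': array([-7.83732394e-04, -4.94095266e+01, -3.83524708e-01, -3.14684129e+01,
        1.30268230e-02,  8.22047383e-03,  9.76796031e-06]), 'tcp_pos': array([ 0.16558537, -0.62814662,  0.23047778]), 'tcp_rot': array([[ 9.66942764e-01,  2.54993139e-01, -4.37276029e-04],
       [ 2.54993503e-01, -9.66941803e-01,  1.36471663e-03],
       [-7.48270952e-05, -1.43110542e-03, -9.99998973e-01]]), 'force': array([-0.15079391, -0.23497185, -0.45660879]), 'moment': array([ 0.02916693, -0.00027246, -0.00283503]), 'opening': 1.0025339581230075}
```

View pics/top0.png

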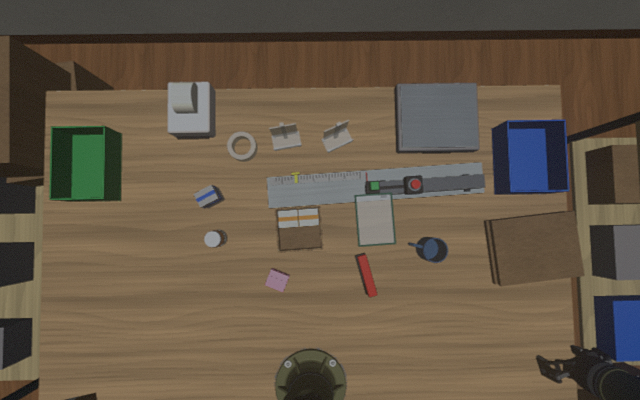

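View pics/side0.png

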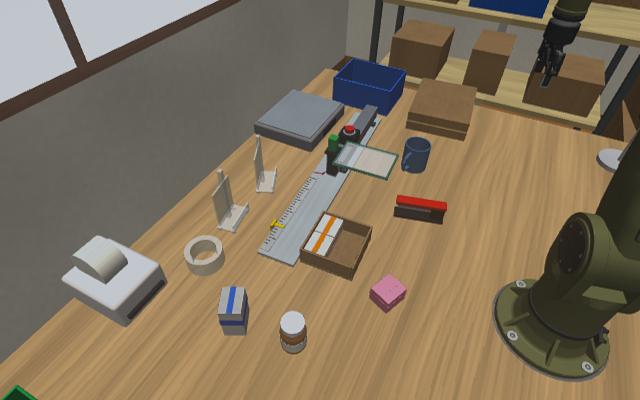

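View pics/wrist0.png

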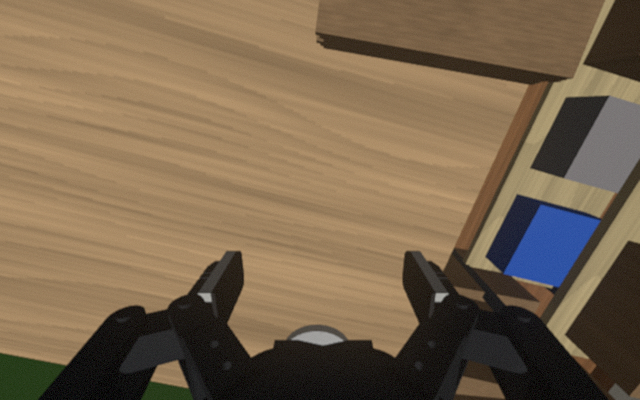

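The top view shows the jar's cap at about (213,239), the carton at (207,196), the kit box at (300,230), the grip at (375,186), the button at (415,185) and the marker at (296,178). The only lookalike is the pink carton at (278,280), which isn't needed. Next I'll crop closer and measure.

```bash
cat > h.py <<'E'
import numpy as np, cv2
from rig import env, capture, camera_model, job
def proj_ray(m,u,v):
    f=200/np.tan(np.radians(m['vfov']/2)); E=np.array(m['extrinsics'])
    d=E[:3,:3]@np.array([(u-m['cx'])/f,(v-m['cy'])/f,1.]); return E[:3,3],d
def onz(m,u,v,z):
    o,d=proj_ray(m,u,v); return o+d*(z-o[2])/d[2]
def pix(m,p):
    f=200/np.tan(np.radians(m['vfov']/2)); E=np.array(m['extrinsics'])
    c=E[:3,:3].T@(np.asarray(p,float)-E[:3,3]); return np.array([m['cx']+f*c[0]/c[2],m['cy']+f*c[1]/c[2]])
E
python3 - <<'E'
import cv2
a=cv2.imread('pics/top0.png')
cv2.imwrite('pics/topA.png',cv2.resize(a[150:300,180:340],None,fx=5,fy=5*.78,interpolation=cv2.INTER_CUBIC)[:600])
b=a[150:260,260:420]; cv2.imwrite('pics/topB.png',cv2.resize(b,None,fx=5,fy=5,interpolation=cv2.INTER_CUBIC))
c=a[150:220,340:500]; cv2.imwrite('pics/topC.png',cv2.resize(c,None,fx=5,fy=5,interpolation=cv2.INTER_CUBIC))
d=a[170:260,180:250]; cv2.imwrite('pics/topD.png',cv2.resize(d,None,fx=6,fy=6,interpolation=cv2.INTER_CUBIC))
s=cv2.imread('pics/side0.png')[270:370,190:330]; cv2.imwrite('pics/sideA.png',cv2.resize(s,None,fx=5,fy=5,interpolation=cv2.INTER_CUBIC))
E
```

```text
(no output)
```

View pics/topB.png

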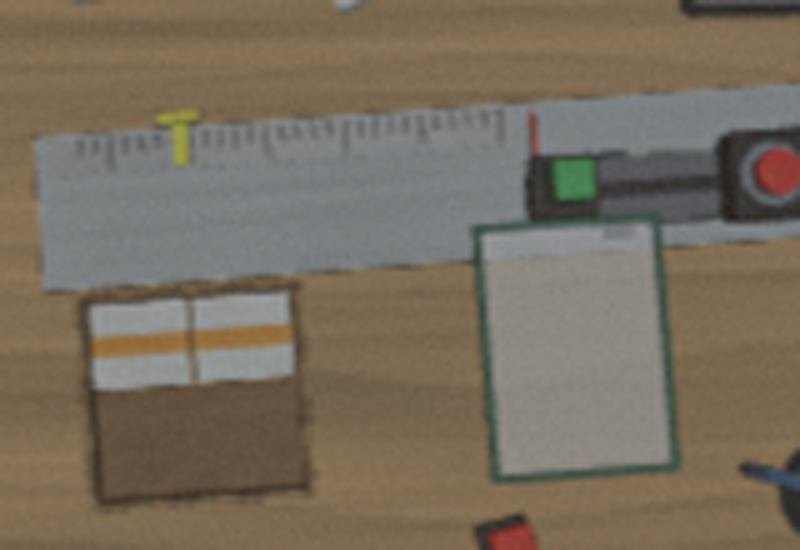

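View pics/topC.png

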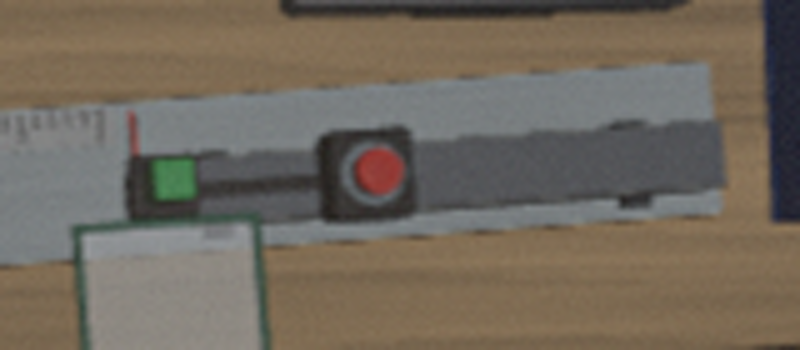

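View pics/topD.png

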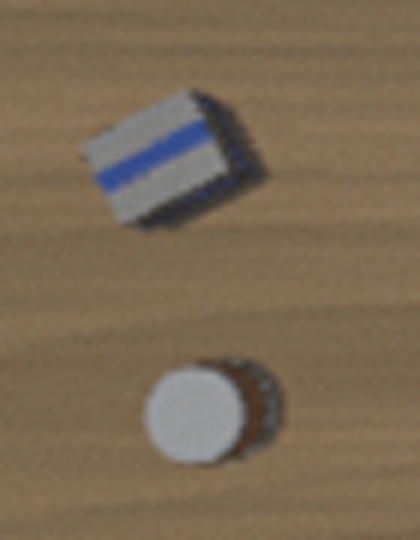

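View pics/sideA.png

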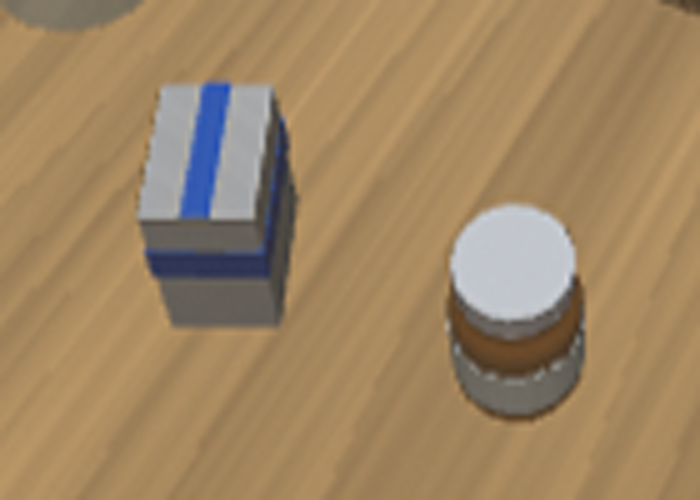

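```bash
cat > m1.py <<'E'
from h import *
m=camera_model('top'); ms=camera_model('side')
def P(U,V,k,ou,ov,z,mm=m): return onz(mm,(U+.5)/k-.5+ou,(V+.5)/k-.5+ov,z)
r=lambda a:np.round(a,4)
car=np.array([P(*c,6,180,170,.092) for c in [(83,152),(188,92),(228,170),(125,224)]])
print('carton',r(car.mean(0)),[r(np.linalg.norm(car[i]-car[(i+1)%4])) for i in range(4)])
d=car[1]-car[0]+car[2]-car[3]; print(' long axis ang',np.degrees(np.arctan2(d[1],d[0]))); d=car[2]-car[1]+car[3]-car[0]; print(' short ang',np.degrees(np.arctan2(d[1],d[0])))
cs=np.array([P(*c,5,190,270,.092,ms) for c in [(160,86),(272,86),(258,219),(140,217)]])
print('carton side',r(cs.mean(0)),[r(np.linalg.norm(cs[i]-cs[(i+1)%4])) for i in range(4)])
print('jar',r(P(196,415,6,180,170,.085)),'side',r(P(514,263,5,190,270,.085,ms)))
kb=np.array([P(*c,5,260,150,.05) for c in [(82,296),(297,283),(310,490),(98,503)]])
print('kit',r(kb.mean(0)),[r(np.linalg.norm(kb[i]-kb[(i+1)%4])) for i in range(4)])
d=kb[1]-kb[0]+kb[2]-kb[3];print(np.degrees(np.arctan2(d[1],d[0])));d=kb[0]-kb[3]+kb[1]-kb[2];print(np.degrees(np.arctan2(d[1],d[0])))
rl=np.array([P(710,63,5,340,150,.012),P(721,213,5,340,150,.012),P(45,290,5,260,150,.012),P(36,138,5,260,150,.012)])
print('rail',r(rl.mean(0)),[r(np.linalg.norm(rl[i]-rl[(i+1)%4])) for i in range(4)])
for a,b in((0,3),(1,2)):
  d=rl[b]-rl[a]; print(np.degrees(np.arctan2(d[1],d[0])))
print('grip',r(P(574,179,5,260,150,.166)),'btn',r(P(381,171,5,340,150,.116)))
print('marker',r(P(180,140,5,260,150,.015)),'pointer tip',r(P(533,113,5,260,150,.125)), r(P(133,113,5,340,150,.125)))
E
python3 m1.py
```

```text
carton [0.5943 0.3023 0.092 ] [np.float64(0.0596), np.float64(0.044), np.float64(0.0573), np.float64(0.0418)]
 long axis ang -61.81891299010976
 short ang -151.7075240224656
carton side [0.5932 0.3049 0.092 ] [np.float64(0.0452), np.float64(0.0592), np.float64(0.0453), np.float64(0.0583)]
jar [0.467  0.2845 0.085 ] side [0.4645 0.2873 0.085 ]
kit [0.4935 0.0268 0.05  ] [np.float64(0.1336), np.float64(0.1282), np.float64(0.1309), np.float64(0.1281)]
-87.52721610976887
3.201083560283839
rail [ 0.6283 -0.2215  0.012 ] [np.float64(0.098), np.float64(0.6972), np.float64(0.0981), np.float64(0.6991)]
93.13583503116249
93.1459897500741
grip [ 0.6115 -0.1912  0.166 ] btn [ 0.6191 -0.3222  0.116 ]
marker [0.6551 0.0367 0.015 ] pointer tip [ 0.6545 -0.1751  0.125 ] [ 0.6545 -0.1751  0.125 ]
```

```bash
python3 - <<'E'
import cv2
a=cv2.imread('pics/side0.png')
for n,(x0,y0,x1,y1) in {'sB':(250,200,390,285),'sC':(310,100,420,190)}.items():
  cv2.imwrite(f'pics/{n}.png',cv2.resize(a[y0:y1,x0:x1],None,fx=5,fy=5,interpolation=cv2.INTER_CUBIC))
E
```

```text
(no output)
```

View pics/sB.png

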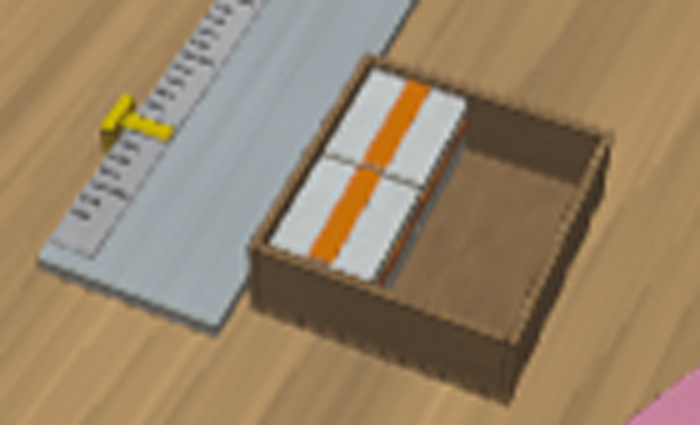

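View pics/sC.png

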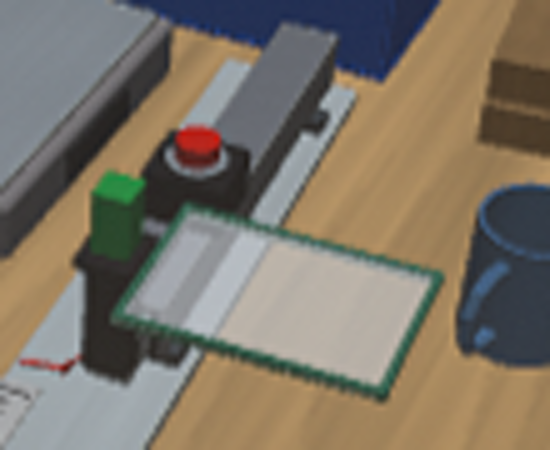

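```bash
python3 - <<'E'
from m1 import *
print('----')
k2=np.array([P(*c,5,250,200,.05,ms) for c in [(253,245),(368,55),(610,135),(513,342)]])
print('kit side',r(k2.mean(0)),r(k2-kb),[r(np.linalg.norm(k2[i]-k2[(i+1)%4])) for i in range(4)])
print('grip',r(P(119,187,5,310,100,.166,ms)),'btn',r(P(198,138,5,310,100,.116,ms)),r(P(198,138,5,310,100,.13,ms)))
print('marker stem',r(P(145,126,5,250,200,.012,ms)),r(P(180,140,5,260,150,.012)), 'head',r(P(118,110,5,250,200,.02,ms)),r(P(178,117,5,260,150,.02)))
print('pointer',r(P(22,362,5,310,100,.015,ms)),r(P(532,113,5,260,150,.015)))
E
```

```text
carton [0.5943 0.3023 0.092 ] [np.float64(0.0596), np.float64(0.044), np.float64(0.0573), np.float64(0.0418)]
 long axis ang -61.81891299010976
 short ang -151.7075240224656
carton side [0.5932 0.3049 0.092 ] [np.float64(0.0452), np.float64(0.0592), np.float64(0.0453), np.float64(0.0583)]
jar [0.467  0.2845 0.085 ] side [0.4645 0.2873 0.085 ]
kit [0.4935 0.0268 0.05  ] [np.float64(0.1336), np.float64(0.1282), np.float64(0.1309), np.float64(0.1281)]
-87.52721610976887
3.201083560283839
rail [ 0.6283 -0.2215  0.012 ] [np.float64(0.098), np.float64(0.6972), np.float64(0.0981), np.float64(0.6991)]
93.13583503116249
93.1459897500741
grip [ 0.6115 -0.1912  0.166 ] btn [ 0.6191 -0.3222  0.116 ]
marker [0.6551 0.0367 0.015 ] pointer tip [ 0.6545 -0.1751  0.125 ] [ 0.6545 -0.1751  0.125 ]
----
kit side [0.4899 0.0304 0.05  ] [[-0.0033  0.0045  0.    ]
 [-0.0015  0.0024  0.    ]
 [-0.004   0.0009  0.    ]
 [-0.0055  0.0064  0.    ]] [np.float64(0.1358), np.float64(0.1308), np.float64(0.1365), np.float64(0.1302)]
grip [ 0.6092 -0.1883  0.166 ] btn [ 0.6176 -0.3195  0.116 ] [ 0.61   -0.3001  0.13  ]
marker stem [0.6542 0.0336 0.012 ] [0.6554 0.0369 0.012 ] head [0.6683 0.0366 0.02  ] [0.6693 0.0376 0.02  ]
pointer [ 0.6691 -0.194   0.015 ] [ 0.6691 -0.1904  0.015 ]
```

Both cameras agree to within 2–3 mm, and the sizes and spacings match the description. The button measures 130 mm from the grip and the pointer about 57 mm from it. I'll write a planner for the rows and then start moving.

```bash
cat > pl.py <<'E'
import sys
from h import *
def plan(x,y,z,ang=None,n=None):
    """rows (rounded) to bring TCP to world xyz, jaw axis angle ang deg (mod 180)"""
    s=env.sense(); p=s['tcp_pos']; R=s['tcp_rot']
    a0=np.degrees(np.arctan2(R[1,1],R[0,1])); da=0 if ang is None else (ang-a0+90)%180-90
    D=np.array([x,y,z])-p
    k=n or int(max(np.ceil(np.linalg.norm(D)/.057),np.ceil(abs(da)/9.5),1))
    print('t',round(s['t'],2),'p',p.round(4),'a0',round(a0,2),'da',round(da,2),'F',s['force'].round(1),'op',round(s['opening'],3))
    for i in range(k):
        a=np.radians(a0+da*i/k); ty=np.array([np.cos(a),np.sin(a),0]); tz=np.array([0,0,-1.]); tx=np.cross(ty,tz)
        d=D/k; print('{"dx":%.3f,"dy":%.3f,"dz":%.3f,"twist":%.2f}'%(d@tx/.6,d@ty/.6,d@tz/.6,-da/k/10),end=',\n' if i<k-1 else '\n')
if __name__=='__main__':
    a=[None if v=='-' else float(v) for v in sys.argv[1:]]
    if len(a)>4: a[4]=int(a[4])
    plan(*a)
E
python3 pl.py .45 -.45 .33 -45; 
```

```text
t 0.15 p [ 0.1656 -0.6281  0.2305] a0 -75.23 da 30.23 F [-0.2 -0.2 -0.5] op 1.003
{"dx":0.076,"dy":-0.024,"dz":-0.024,"twist":-0.43},
{"dx":0.078,"dy":-0.018,"dz":-0.024,"twist":-0.43},
{"dx":0.079,"dy":-0.012,"dz":-0.024,"twist":-0.43},
{"dx":0.080,"dy":-0.006,"dz":-0.024,"twist":-0.43},
{"dx":0.080,"dy":-0.000,"dz":-0.024,"twist":-0.43},
{"dx":0.080,"dy":0.006,"dz":-0.024,"twist":-0.43},
{"dx":0.079,"dy":0.012,"dz":-0.024,"twist":-0.43}
```

Call:
arm_command:
  rows:
    - {"dx": 0.076, "dy": -0.024, "dz": -0.024, "twist": -0.43, "gripper": -1}
    - {"dx": 0.078, "dy": -0.018, "dz": -0.024, "twist": -0.43, "gripper": -1}
    - {"dx": 0.079, "dy": -0.012, "dz": -0.024, "twist": -0.43, "gripper": -1}
    - {"dx": 0.08, "dy": -0.006, "dz": -0.024, "twist": -0.43, "gripper": -1}
    - {"dx": 0.08, "dy": 0, "dz": -0.024, "twist": -0.43, "gripper": -1}
    - {"dx": 0.08, "dy": 0.006, "dz": -0.024, "twist": -0.43, "gripper": -1}
    - {"dx": 0.079, "dy": 0.012, "dz": -0.024, "twist": -0.43, "gripper": -1}
  force: 30

```text
t: 1.02
tcp_pos: [0.4514, -0.4464, 0.3289]
tcp_rot: [[0.705, 0.709, -0.007], [0.709, -0.705, 0.007], [-0.0, -0.01, -1.0]]
force: [1.2, -0.2, 0.3]
opening: 1.001
```

```bash
python3 pl.py .56 0.0 .32 0
```

```text
t 1.02 p [ 0.4514 -0.4464  0.3289] a0 -44.84 da 44.84 F [ 1.2 -0.2  0.3] op 1.001
{"dx":0.073,"dy":-0.044,"dz":0.002,"twist":-0.50},
{"dx":0.076,"dy":-0.038,"dz":0.002,"twist":-0.50},
{"dx":0.079,"dy":-0.031,"dz":0.002,"twist":-0.50},
{"dx":0.082,"dy":-0.024,"dz":0.002,"twist":-0.50},
{"dx":0.083,"dy":-0.017,"dz":0.002,"twist":-0.50},
{"dx":0.085,"dy":-0.009,"dz":0.002,"twist":-0.50},
{"dx":0.085,"dy":-0.002,"dz":0.002,"twist":-0.50},
{"dx":0.085,"dy":0.005,"dz":0.002,"twist":-0.50},
{"dx":0.084,"dy":0.013,"dz":0.002,"twist":-0.50}
```

Call:
arm_command:
  rows:
    - {"dx": 0.073, "dy": -0.044, "dz": 0.002, "twist": -0.5}
    - {"dx": 0.076, "dy": -0.038, "dz": 0.002, "twist": -0.5}
    - {"dx": 0.079, "dy": -0.031, "dz": 0.002, "twist": -0.5}
    - {"dx": 0.082, "dy": -0.024, "dz": 0.002, "twist": -0.5}
    - {"dx": 0.083, "dy": -0.017, "dz": 0.002, "twist": -0.5}
    - {"dx": 0.085, "dy": -0.009, "dz": 0.002, "twist": -0.5}
    - {"dx": 0.085, "dy": -0.002, "dz": 0.002, "twist": -0.5}
    - {"dx": 0.085, "dy": 0.005, "dz": 0.002, "twist": -0.5}
    - {"dx": 0.084, "dy": 0.013, "dz": 0.002, "twist": -0.5}

```text
validation failed for argument at $.ro...
```

```bash
python3 pl.py .466 .286 .28 31; python3 - <<'E'
from h import *
print(camera_model('wrist')['extrinsics'])
cv2.imwrite('pics/w1.png',capture('wrist')[:,:,::-1])
E
```

```text
t 1.02 p [ 0.4514 -0.4464  0.3289] a0 -44.84 da 75.84 F [ 1.2 -0.2  0.3] op 1.001
{"dx":0.068,"dy":-0.065,"dz":0.006,"twist":-0.58},
{"dx":0.074,"dy":-0.058,"dz":0.006,"twist":-0.58},
{"dx":0.080,"dy":-0.050,"dz":0.006,"twist":-0.58},
{"dx":0.084,"dy":-0.041,"dz":0.006,"twist":-0.58},
{"dx":0.088,"dy":-0.033,"dz":0.006,"twist":-0.58},
{"dx":0.091,"dy":-0.024,"dz":0.006,"twist":-0.58},
{"dx":0.093,"dy":-0.014,"dz":0.006,"twist":-0.58},
{"dx":0.094,"dy":-0.005,"dz":0.006,"twist":-0.58},
{"dx":0.094,"dy":0.005,"dz":0.006,"twist":-0.58},
{"dx":0.093,"dy":0.014,"dz":0.006,"twist":-0.58},
{"dx":0.091,"dy":0.024,"dz":0.006,"twist":-0.58},
{"dx":0.088,"dy":0.033,"dz":0.006,"twist":-0.58},
{"dx":0.084,"dy":0.042,"dz":0.006,"twist":-0.58}
[[ 0.70876729 -0.66689443 -0.23000162  0.50819229]
 [-0.70537274 -0.67455196 -0.21778189 -0.38889005]
 [-0.00991051  0.31659355 -0.94850952  0.47275524]
 [ 0.          0.          0.          1.        ]]
```

View pics/w1.png

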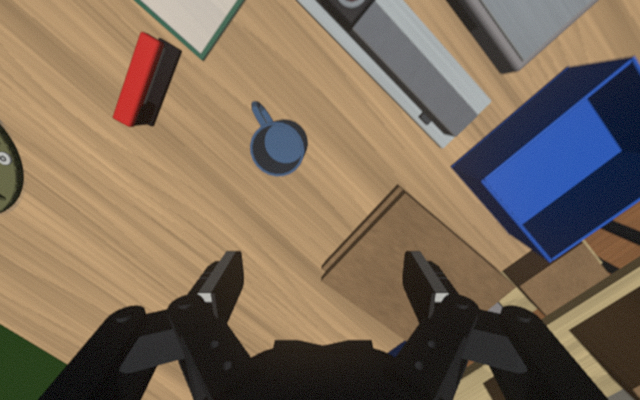

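The wrist view shows the mug near (278,145) and the brown box below it, and the arm hasn't moved. The call was refused, and the only thing it lacked compared with the accepted call was the gripper value. I'll send it again with that included.

Call:
arm_command:
  rows:
    - {"dx": 0.073, "dy": -0.044, "dz": 0.002, "twist": -0.5, "gripper": -1}
    - {"dx": 0.076, "dy": -0.038, "dz": 0.002, "twist": -0.5, "gripper": -1}
    - {"dx": 0.079, "dy": -0.031, "dz": 0.002, "twist": -0.5, "gripper": -1}
    - {"dx": 0.082, "dy": -0.024, "dz": 0.002, "twist": -0.5, "gripper": -1}
    - {"dx": 0.083, "dy": -0.017, "dz": 0.002, "twist": -0.5, "gripper": -1}
    - {"dx": 0.085, "dy": -0.009, "dz": 0.002, "twist": -0.5, "gripper": -1}
    - {"dx": 0.085, "dy": -0.002, "dz": 0.002, "twist": -0.5, "gripper": -1}
    - {"dx": 0.085, "dy": 0.005, "dz": 0.002, "twist": -0.5, "gripper": -1}
    - {"dx": 0.084, "dy": 0.013, "dz": 0.002, "twist": -0.5, "gripper": -1}

```text
t: 2.2
tcp_pos: [0.5575, 0.0189, 0.3205]
tcp_rot: [[-0.034, 0.999, -0.001], [0.999, 0.034, 0.008], [0.008, -0.001, -1.0]]
force: [0.4, -0.4, -0.4]
opening: 1.003
```

```bash
sed -i 's/"twist":%.2f}/"twist":%.2f,"gripper":-1}/' pl.py; python3 pl.py .44 .23 .28 31; python3 - <<'E'
from h import *
print(camera_model('wrist')['extrinsics'])
cv2.imwrite('pics/w2.png',capture('wrist')[:,:,::-1])
E
```

```text
t 2.2 p [0.5575 0.0189 0.3205] a0 1.97 da 29.03 F [ 0.4 -0.4 -0.4] op 1.003
{"dx":0.072,"dy":-0.037,"dz":0.014,"twist":-0.58,"gripper":-1},
{"dx":0.075,"dy":-0.029,"dz":0.014,"twist":-0.58,"gripper":-1},
{"dx":0.078,"dy":-0.022,"dz":0.014,"twist":-0.58,"gripper":-1},
{"dx":0.079,"dy":-0.014,"dz":0.014,"twist":-0.58,"gripper":-1},
{"dx":0.080,"dy":-0.005,"dz":0.014,"twist":-0.58,"gripper":-1}
[[ 0.99941279  0.0334345   0.00749684  0.55375969]
 [ 0.03411801 -0.95080205 -0.30791463  0.09978204]
 [-0.00316696  0.3079896  -0.95138445  0.46499008]
 [ 0.          0.          0.          1.        ]]
```

View pics/w2.png

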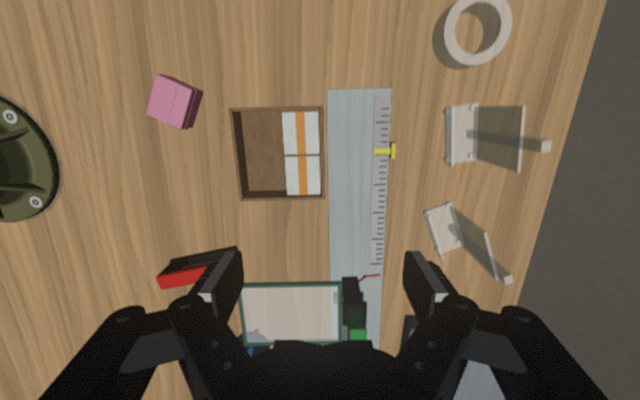

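The wrist view shows the kit box at about (281,152), the marker at (385,152) and the pointer at (370,277). I'll measure from this one too.

```bash
python3 - <<'E'
import cv2
a=cv2.imread('pics/w2.png')
cv2.imwrite('pics/w2c.png',cv2.resize(a[90:290,225:405],None,fx=3,fy=3,interpolation=cv2.INTER_CUBIC))
E
```

```text
(no output)
```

View pics/w2c.png

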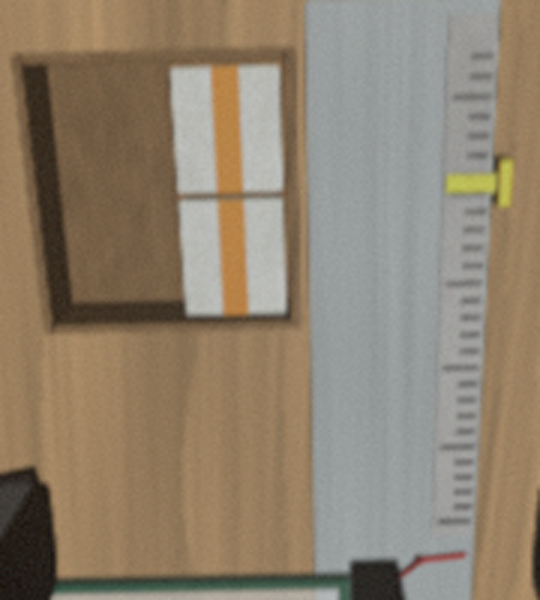

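Call:
arm_command:
  rows:
    - {"dx": 0.072, "dy": -0.037, "dz": 0.014, "twist": -0.58, "gripper": -1}
    - {"dx": 0.075, "dy": -0.029, "dz": 0.014, "twist": -0.58, "gripper": -1}
    - {"dx": 0.078, "dy": -0.022, "dz": 0.014, "twist": -0.58, "gripper": -1}
    - {"dx": 0.079, "dy": -0.014, "dz": 0.014, "twist": -0.58, "gripper": -1}
    - {"dx": 0.08, "dy": -0.005, "dz": 0.014, "twist": -0.58, "gripper": -1}
    - {"dx": 0, "dy": 0, "dz": 0, "twist": 0, "gripper": -1}

```text
t: 3.0
tcp_pos: [0.4307, 0.245, 0.2788]
tcp_rot: [[-0.542, 0.84, -0.002], [0.84, 0.542, 0.014], [0.013, 0.006, -1.0]]
force: [1.0, 0.1, 0.7]
opening: 0.999
```

```bash
python3 - <<'E'
from h import *
m=camera_model('wrist')
np.save('w3ext.npy',m['extrinsics']); print(env.sense()['tcp_pos'],abs(env.sense()['dq']).max())
cv2.imwrite('pics/w3.png',capture('wrist')[:,:,::-1])
E
```

```text
[0.43065383 0.24500568 0.27878494] 0.07115153157763435
```

View pics/w3.png

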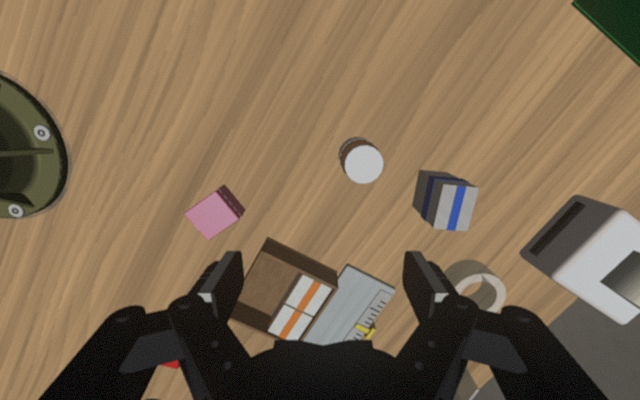

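The wrist view shows the jar's cap at (363,164) and the carton at (449,205), with the kit box below them.

```bash
python3 - <<'E'
from h import *
m=camera_model('wrist'); m['extrinsics']=np.load('w3ext.npy')
a=cv2.imread('pics/w3.png')
c=a[130:240,330:490]; cv2.imwrite('pics/w3c.png',cv2.resize(c,None,fx=5,fy=5,interpolation=cv2.INTER_CUBIC))
hsv=cv2.cvtColor(a,cv2.COLOR_BGR2HSV); mk=((hsv[...,1]<45)&(hsv[...,2]>150)).astype(np.uint8)
mk[:, :335]=0; mk[:,400:]=0; mk[:130]=0; mk[200:]=0
k,_,st,ce=cv2.connectedComponentsWithStats(mk); i=1+st[1:,4].argmax(); print(st[i],ce[i],'jar',onz(m,*ce[i],.085).round(4), (onz(m,ce[i][0]+(st[i][4]/np.pi)**.5,ce[i][1],.085)-onz(m,*ce[i],.085)).round(4))
# kit in w2
m2=camera_model('wrist'); m2['extrinsics']=np.array([[0.99941279,0.0334345,0.00749684,0.55375969],[0.03411801,-0.95080205,-0.30791463,0.09978204],[-0.00316696,0.3079896,-0.95138445,0.46499008],[0,0,0,1]])
Q=lambda U,V,z:onz(m2,(U+.5)/3-.5+225,(V+.5)/3-.5+90,z)
kb=np.array([Q(*c,.05) for c in [(292,50),(296,321),(52,328),(14,56)]])
print('kit',kb.mean(0).round(4),[np.linalg.norm(kb[i]-kb[(i+1)%4]).round(4) for i in range(4)])
print('ptr',Q(464,553,.015).round(4),'marker',Q(472,184,.012).round(4))
E
```

```text
[ 345  146   39   38 1162] [363.69363167 164.35283993] jar [0.4642 0.2863 0.085 ] [0.0199 0.0128 0.    ]
kit [0.4897 0.0309 0.05  ] [np.float64(0.1345), np.float64(0.128), np.float64(0.1359), np.float64(0.1319)]
ptr [ 0.6679 -0.1912  0.015 ] marker [0.6507 0.0366 0.012 ]
```

View pics/w3c.png

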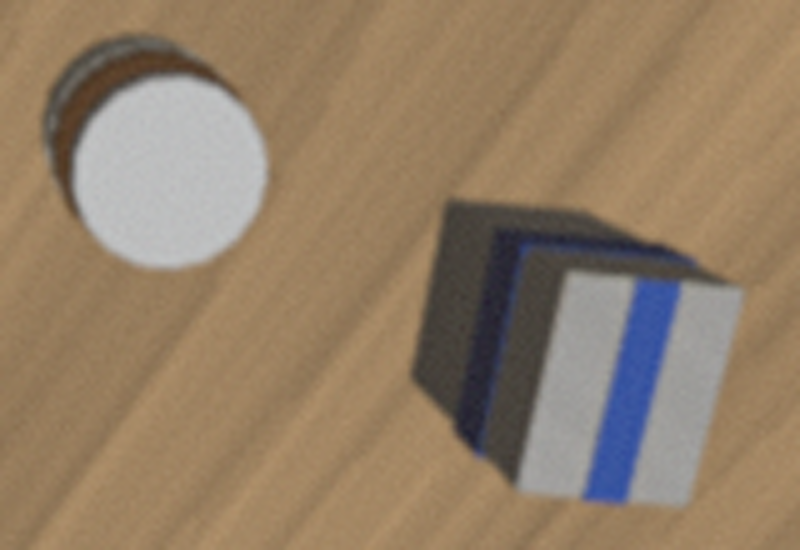

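```bash
python3 - <<'E'
from h import *
m=camera_model('wrist'); m['extrinsics']=np.load('w3ext.npy')
c=np.array([onz(m,(U+.5)/5-.5+330,(V+.5)/5-.5+130,.092) for U,V in [(567,270),(742,288),(690,505),(518,490)]])
d=c[1]-c[0]+c[2]-c[3]
print('carton',c.mean(0).round(4),[np.linalg.norm(c[i]-c[(i+1)%4]).round(4) for i in range(4)],np.degrees(np.arctan2(d[1],d[0])))
E
python3 pl.py .465 .286 .15 31 3;
```

```text
carton [0.5927 0.3043 0.092 ] [np.float64(0.0443), np.float64(0.0587), np.float64(0.0456), np.float64(0.0592)] 27.069701294254344
t 3.05 p [0.4323 0.2426 0.2789] a0 32.56 da -1.56 F [ 0.3 -0.4 -1.1] op 1.003
{"dx":0.011,"dy":0.028,"dz":0.072,"twist":0.05,"gripper":-1},
{"dx":0.011,"dy":0.028,"dz":0.072,"twist":0.05,"gripper":-1},
{"dx":0.011,"dy":0.028,"dz":0.072,"twist":0.05,"gripper":-1}
```

Call:
arm_command:
  rows:
    - {"dx": 0.011, "dy": 0.028, "dz": 0.072, "twist": 0.05, "gripper": -1}
    - {"dx": 0.011, "dy": 0.028, "dz": 0.072, "twist": 0.05, "gripper": -1}
    - {"dx": 0.011, "dy": 0.028, "dz": 0.072, "twist": 0.05, "gripper": -1}
    - {"dx": 0, "dy": 0, "dz": 0, "twist": 0, "gripper": -1}

```text
t: 3.55
tcp_pos: [0.4722, 0.2805, 0.1464]
tcp_rot: [[-0.501, 0.865, 0.003], [0.865, 0.501, 0.009], [0.007, 0.007, -1.0]]
force: [-0.0, 0.3, 0.3]
opening: 1.004
```

```bash
python3 pl.py .465 .286 .048 31 4
```

```text
t 3.55 p [0.4722 0.2805 0.1464] a0 30.09 da 0.91 F [-0.   0.3  0.3] op 1.004
{"dx":0.003,"dy":-0.001,"dz":0.041,"twist":-0.02,"gripper":-1},
{"dx":0.003,"dy":-0.001,"dz":0.041,"twist":-0.02,"gripper":-1},
{"dx":0.004,"dy":-0.001,"dz":0.041,"twist":-0.02,"gripper":-1},
{"dx":0.004,"dy":-0.001,"dz":0.041,"twist":-0.02,"gripper":-1}
```

Call:
arm_command:
  rows:
    - {"dx": 0.014, "dy": -0.004, "dz": 0, "twist": -0.08, "gripper": -1}
    - {"dx": 0, "dy": 0, "dz": 0.04, "twist": 0, "gripper": -1}
    - {"dx": 0, "dy": 0, "dz": 0.04, "twist": 0, "gripper": -1}
    - {"dx": 0, "dy": 0, "dz": 0.04, "twist": 0, "gripper": -1}
    - {"dx": 0, "dy": 0, "dz": 0, "twist": 0, "gripper": -1}

```text
t: 4.18
tcp_pos: [0.4718, 0.286, 0.0824]
tcp_rot: [[-0.509, 0.861, 0.017], [0.861, 0.509, 0.01], [0.0, 0.02, -1.0]]
force: [-0.5, 0.6, -0.0]
opening: 1.005
```

```bash
python3 pl.py .465 .286 .048 31 1;python3 - <<'E'
from h import *
cv2.imwrite('pics/w4.png',capture('wrist')[:,:,::-1])
E
```

```text
t 4.17 p [0.4718 0.286  0.0824] a0 30.59 da 0.41 F [-0.5  0.6 -0. ] op 1.005
{"dx":0.006,"dy":-0.010,"dz":0.057,"twist":-0.04,"gripper":-1}
```

View pics/w4.png

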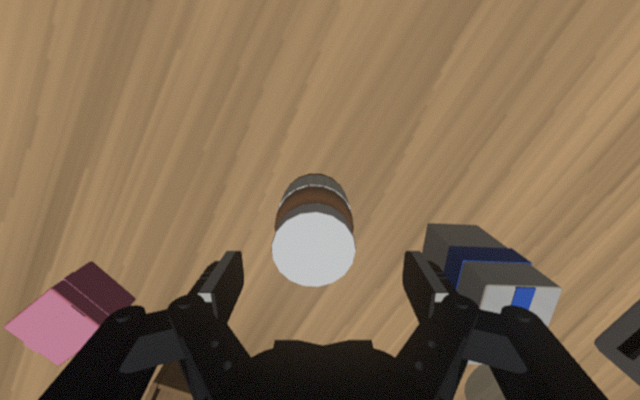

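The cap is centred at (313,248) between the pads, about 9 px to the left, which fits the −6 mm I computed. I'll correct that, then descend.

Call:
arm_command:
  rows:
    - {"dx": 0.006, "dy": -0.012, "dz": 0, "twist": 0, "gripper": -1}
    - {"dx": 0, "dy": 0, "dz": 0, "twist": 0, "gripper": -1}
    - {"dx": 0, "dy": 0, "dz": 0.03, "twist": 0, "gripper": -1}
    - {"dx": 0, "dy": 0, "dz": 0.03, "twist": 0, "gripper": -1}
    - {"dx": 0, "dy": 0, "dz": 0, "twist": 0, "gripper": -1}

```text
t: 4.85
tcp_pos: [0.4669, 0.2871, 0.0488]
tcp_rot: [[-0.508, 0.861, 0.025], [0.861, 0.508, 0.012], [-0.002, 0.028, -1.0]]
force: [-0.4, -1.5, -0.2]
opening: 1.005
```

```bash
python3 pl.py .465 .286 .048 31 1
```

```text
t 4.85 p [0.4669 0.2871 0.0488] a0 30.55 da 0.45 F [-0.4 -1.5 -0.2] op 1.005
{"dx":0.000,"dy":-0.004,"dz":0.001,"twist":-0.05,"gripper":-1}
```

Call:
arm_command:
  rows:
    - {"dx": 0, "dy": -0.003, "dz": 0, "twist": 0, "gripper": 1}
    - {"dx": 0, "dy": 0, "dz": 0, "twist": 0, "gripper": 1}
    - {"dx": 0, "dy": 0, "dz": 0, "twist": 0, "gripper": 1}
    - {"dx": 0, "dy": 0, "dz": 0, "twist": 0, "gripper": 1}
    - {"dx": 0, "dy": 0, "dz": 0, "twist": 0, "gripper": 1}
    - {"dx": 0, "dy": 0, "dz": 0, "twist": 0, "gripper": 1}
  force: 30

```text
t: 5.6
tcp_pos: [0.4653, 0.2866, 0.0488]
tcp_rot: [[-0.509, 0.861, 0.025], [0.861, 0.508, 0.013], [-0.001, 0.028, -1.0]]
force: [-0.1, 0.0, -1.9]
opening: 0.594
```

```bash
python3 pl.py .465 .286 .048 31 1
```

```text
t 5.6 p [0.4653 0.2866 0.0488] a0 30.57 da 0.43 F [-0.1  0.  -1.9] op 0.594
{"dx":-0.001,"dy":-0.001,"dz":0.001,"twist":-0.04,"gripper":-1}
```

The jaws stopped at 50 mm, so they have the jar. Now I'll lift.

Call:
arm_command:
  rows:
    - {"dx": 0, "dy": 0, "dz": -0.03, "twist": 0, "gripper": 1}
    - {"dx": 0, "dy": 0, "dz": -0.06, "twist": 0, "gripper": 1}
    - {"dx": 0, "dy": 0, "dz": -0.08, "twist": 0, "gripper": 1}
    - {"dx": 0, "dy": 0, "dz": -0.08, "twist": 0, "gripper": 1}
    - {"dx": 0, "dy": 0, "dz": 0, "twist": 0, "gripper": 1}

```text
t: 6.22
tcp_pos: [0.4607, 0.2853, 0.2068]
tcp_rot: [[-0.51, 0.86, 0.026], [0.86, 0.51, 0.014], [-0.002, 0.029, -1.0]]
force: [-0.3, -0.8, -2.8]
opening: 0.597
```

```bash
python3 - <<'E'
# targets for placing
import numpy as np
a=np.radians(3.15); gx=np.array([np.cos(a),np.sin(a)]); gy=np.array([-np.sin(a),np.cos(a)])
k=np.array([.4905,.030])
print('jar',k-.028*gx+.033*gy,'carton',k-.028*gx-.0297*gy)
E
sed -i 's/"gripper":-1/"gripper":1/' pl.py
python3 pl.py .4607 .0614 .19 3.15; python3 -c "
from rig import env;print(env.sense()['tcp_rot'].round(4))"
```

```text
jar [0.46072895 0.06141154] carton [ 0.46417433 -0.00119373]
t 6.22 p [0.4607 0.2853 0.2068] a0 30.7 da -27.55 F [-0.3 -0.8 -2.8] op 0.597
{"dx":-0.080,"dy":-0.048,"dz":0.007,"twist":0.69,"gripper":1},
{"dx":-0.085,"dy":-0.038,"dz":0.007,"twist":0.69,"gripper":1},
{"dx":-0.089,"dy":-0.027,"dz":0.007,"twist":0.69,"gripper":1},
{"dx":-0.092,"dy":-0.016,"dz":0.007,"twist":0.69,"gripper":1}
[[-0.5104  0.8595  0.0258]
 [ 0.8599  0.5103  0.0135]
 [-0.0015  0.0291 -0.9996]]
```

Call:
arm_command:
  rows:
    - {"dx": -0.08, "dy": -0.048, "dz": 0, "twist": 0.69, "gripper": 1}
    - {"dx": -0.085, "dy": -0.038, "dz": 0, "twist": 0.69, "gripper": 1}
    - {"dx": -0.089, "dy": -0.027, "dz": 0, "twist": 0.69, "gripper": 1}
    - {"dx": -0.092, "dy": -0.016, "dz": 0, "twist": 0.69, "gripper": 1}
    - {"dx": 0, "dy": 0, "dz": 0, "twist": 0, "gripper": 1}

```text
t: 6.85
tcp_pos: [0.4563, 0.0564, 0.2016]
tcp_rot: [[-0.043, 0.999, 0.023], [0.999, 0.043, 0.014], [0.013, 0.024, -1.0]]
force: [0.1, 1.4, -1.7]
opening: 0.598
```

```bash
python3 pl.py .4607 .0614 .12 3.15; python3 -c "
from rig import env;print(env.sense()['tcp_rot'].round(4))"
```

```text
t 6.85 p [0.4563 0.0564 0.2016] a0 2.45 da 0.7 F [ 0.1  1.4 -1.7] op 0.598
{"dx":0.004,"dy":0.004,"dz":0.068,"twist":-0.03,"gripper":1},
{"dx":0.004,"dy":0.004,"dz":0.068,"twist":-0.03,"gripper":1}
[[-0.0431  0.9988  0.0231]
 [ 0.999   0.0428  0.014 ]
 [ 0.013   0.0236 -0.9996]]
```

Call:
arm_command:
  rows:
    - {"dx": 0.006, "dy": 0.007, "dz": 0.04, "twist": -0.07, "gripper": 1}
    - {"dx": 0, "dy": 0, "dz": 0.06, "twist": 0, "gripper": 1}
    - {"dx": 0, "dy": 0, "dz": 0.03, "twist": 0, "gripper": 1}
    - {"dx": 0, "dy": 0, "dz": 0, "twist": 0, "gripper": 1}
    - {"dx": 0, "dy": 0, "dz": 0, "twist": 0, "gripper": 1}

```text
t: 7.48
tcp_pos: [0.4605, 0.0649, 0.1211]
tcp_rot: [[-0.061, 0.998, 0.021], [0.998, 0.061, 0.016], [0.014, 0.022, -1.0]]
force: [0.2, -0.4, -2.0]
opening: 0.599
```

```bash
python3 pl.py .4607 .0614 .12 3.15; python3 -c "
from h import *;print(env.sense()['tcp_rot'].round(4)); cv2.imwrite('pics/t5.png',capture('top')[:,:,::-1]); b=capture('side')[:,:,::-1]; cv2.imwrite('pics/s5.png',b)
cv2.imwrite('pics/w5.png',capture('wrist')[:,:,::-1])
cv2.imwrite('pics/s5c.png',cv2.resize(b[170:290,240:400],None,fx=5,fy=5,interpolation=2))"
```

```text
t 7.47 p [0.4605 0.0649 0.1211] a0 3.51 da -0.36 F [ 0.2 -0.4 -2. ] op 0.599
{"dx":-0.006,"dy":0.000,"dz":0.002,"twist":0.04,"gripper":1}
[[-0.0615  0.9979  0.021 ]
 [ 0.998   0.0612  0.0155]
 [ 0.0142  0.0219 -0.9997]]
```

View pics/s5c.png

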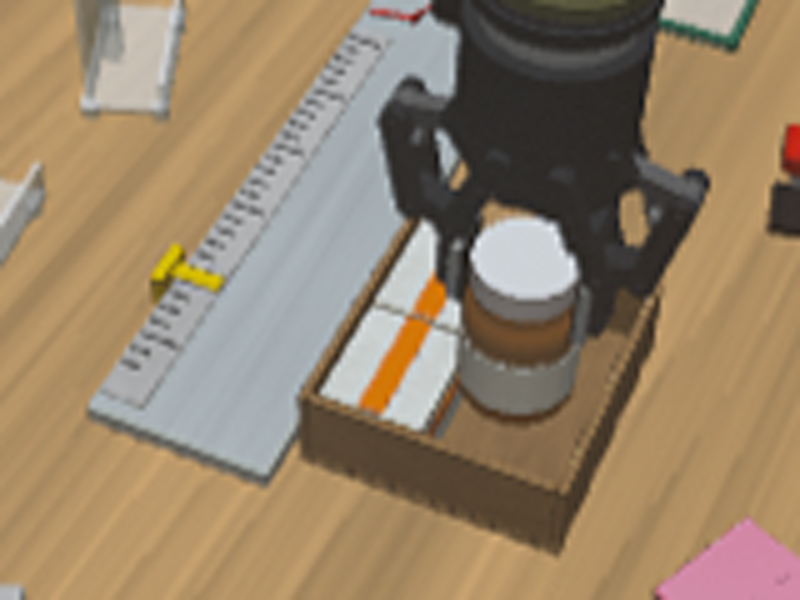

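View pics/w5.png

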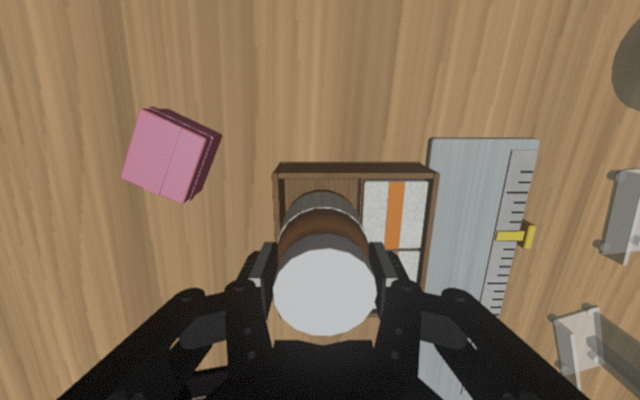

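```bash
python3 -c "
from h import *
a=cv2.imread('pics/w5.png')
cv2.imwrite('pics/w5c.png',cv2.resize(a[145:345,260:450],None,fx=3,fy=3,interpolation=2))
np.save('w5e.npy',camera_model('wrist')['extrinsics'])
"
```

```text
(no output)
```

View pics/w5c.png

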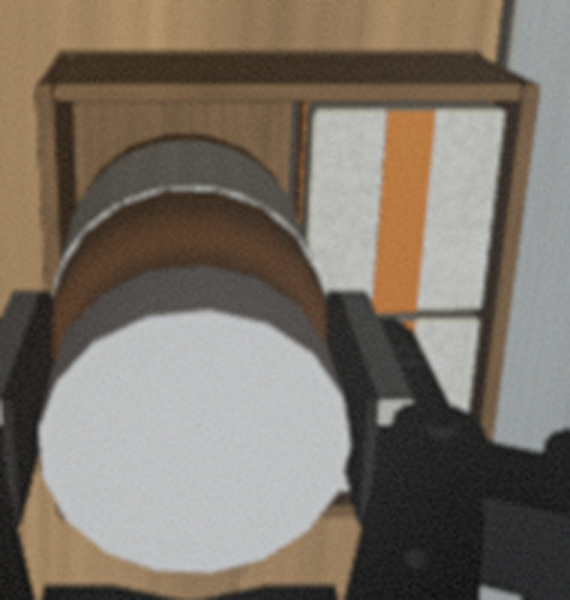

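```bash
python3 -c "
from h import *
m=camera_model('wrist'); m['extrinsics']=np.load('w5e.npy')
Q=lambda U,V,z:onz(m,(U+.5)/3-.5+260,(V+.5)/3-.5+145,z)
for n,U,V,z in [('oL',37,83,.05),('oR',538,85,.05),('iL',57,100,.05),('iR',518,104,.05),('pkL',302,106,.047),('pkR',505,108,.047),('pkgapR',480,314,.047),('pkgapL',412,318,.047),('jarcap',195,441,.157)]: print(n,Q(U,V,z).round(4))
L,R=Q(37,83,.05),Q(538,85,.05); a=np.radians(3.15); gy=np.array([-np.sin(a),np.cos(a),0]); print('len',np.linalg.norm(L-R),'ctr',(L+R)/2-gy*.07, np.degrees(np.arctan2(*(R-L)[1::-1])))
"
```

```text
oL [0.419  0.0948 0.05  ]
oR [0.5522 0.1017 0.05  ]
iL [0.4243 0.0905 0.05  ]
iR [0.5477 0.0962 0.05  ]
pkL [0.4901 0.0917 0.047 ]
pkR [0.5457 0.0942 0.047 ]
pkgapR [0.5492 0.0316 0.047 ]
pkgapL [0.5292 0.0294 0.047 ]
jarcap [0.4597 0.0642 0.157 ]
len 0.13335154217203224 ctr [0.48942453 0.02836009 0.05      ] 2.941638982747635
```

Call:
arm_command:
  rows:
    - {"dx": -0.007, "dy": 0, "dz": 0, "twist": 0.03, "gripper": 1}
    - {"dx": 0, "dy": 0, "dz": 0, "twist": 0, "gripper": 1}
    - {"dx": 0, "dy": 0, "dz": 0.03, "twist": 0, "gripper": 1}
    - {"dx": 0, "dy": 0, "dz": 0.03, "twist": 0, "gripper": 1}
    - {"dx": 0, "dy": 0, "dz": 0.03, "twist": 0, "gripper": 1}
    - {"dx": 0, "dy": 0, "dz": 0, "twist": 0, "gripper": 1}
    - {"dx": 0, "dy": 0, "dz": 0, "twist": 0, "gripper": 1}

```text
t: 8.5
tcp_pos: [0.4653, 0.0597, 0.0693]
tcp_rot: [[-0.053, 0.998, 0.028], [0.999, 0.052, 0.014], [0.012, 0.029, -1.0]]
force: [0.9, 0.2, -1.6]
opening: 0.595
```

```bash
python3 pl.py .4600 .060 .0535 3.15
```

```text
t 8.5 p [0.4653 0.0597 0.0693] a0 3.0 da 0.15 F [ 0.9  0.2 -1.6] op 0.595
{"dx":0.001,"dy":-0.009,"dz":0.026,"twist":-0.01,"gripper":1}
```

Call:
arm_command:
  rows:
    - {"dx": 0, "dy": -0.01, "dz": 0.01, "twist": 0, "gripper": 1}
    - {"dx": 0, "dy": 0, "dz": 0.012, "twist": 0, "gripper": 1}
    - {"dx": 0, "dy": 0, "dz": 0, "twist": 0, "gripper": 1}
    - {"dx": 0, "dy": 0, "dz": 0, "twist": 0, "gripper": 1}

```text
t: 9.0
tcp_pos: [0.4603, 0.0594, 0.0565]
tcp_rot: [[-0.052, 0.998, 0.031], [0.999, 0.052, 0.013], [0.011, 0.032, -0.999]]
force: [0.3, -0.3, -2.4]
opening: 0.597
```

```bash
python3 pl.py .4600 .060 .0535 3.15
```

```text
t 9.0 p [0.4603 0.0594 0.0565] a0 2.98 da 0.17 F [ 0.3 -0.3 -2.4] op 0.597
{"dx":0.001,"dy":-0.000,"dz":0.005,"twist":-0.02,"gripper":1}
```

Call:
arm_command:
  rows:
    - {"dx": 0, "dy": 0, "dz": 0.004, "twist": 0, "gripper": 1}
    - {"dx": 0, "dy": 0, "dz": 0, "twist": 0, "gripper": 1}

```text
t: 9.25
tcp_pos: [0.4608, 0.0595, 0.0542]
tcp_rot: [[-0.052, 0.998, 0.032], [0.999, 0.052, 0.013], [0.011, 0.032, -0.999]]
force: [0.8, 0.3, -1.4]
opening: 0.596
```

Call:
arm_command:
  rows:
    - {"dx": 0, "dy": 0, "dz": 0.003, "twist": 0, "gripper": 1}
    - {"dx": 0, "dy": 0, "dz": 0, "twist": 0, "gripper": 1}

```text
t: 9.5
tcp_pos: [0.4612, 0.0602, 0.054]
tcp_rot: [[-0.053, 0.998, 0.031], [0.999, 0.052, 0.013], [0.011, 0.032, -0.999]]
force: [0.1, -0.1, -1.0]
opening: 0.595
```

It's touching the box floor, so I'll open and lift.

Call:
arm_command:
  rows:
    - {"dx": 0, "dy": 0, "dz": 0, "twist": 0, "gripper": -1}
    - {"dx": 0, "dy": 0, "dz": 0, "twist": 0, "gripper": -1}
    - {"dx": 0, "dy": 0, "dz": 0, "twist": 0, "gripper": -1}
    - {"dx": 0, "dy": 0, "dz": -0.04, "twist": 0, "gripper": -1}
    - {"dx": 0, "dy": 0, "dz": -0.08, "twist": 0, "gripper": -1}
    - {"dx": 0, "dy": 0, "dz": -0.08, "twist": 0, "gripper": -1}
    - {"dx": 0, "dy": 0, "dz": 0, "twist": 0, "gripper": -1}

```text
t: 10.38
tcp_pos: [0.4577, 0.0585, 0.1769]
tcp_rot: [[-0.053, 0.998, 0.032], [0.999, 0.052, 0.014], [0.012, 0.032, -0.999]]
force: [0.6, -0.3, -0.5]
opening: 0.998
```

```bash
sed -i 's/"gripper":1/"gripper":-1/' pl.py; python3 pl.py .593 .304 .20 27.5; python3 -c "
from h import *;b=capture('side')[:,:,::-1]
cv2.imwrite('pics/s6c.png',cv2.resize(b[170:290,240:400],None,fx=5,fy=5,interpolation=2))
np.save('w6e.npy',camera_model('wrist')['extrinsics']);cv2.imwrite('pics/w6.png',capture('wrist')[:,:,::-1])"
```

```text
t 10.38 p [0.4577 0.0585 0.1769] a0 3.01 da 24.49 F [ 0.6 -0.3 -0.5] op 0.998
{"dx":0.079,"dy":0.049,"dz":-0.008,"twist":-0.49,"gripper":-1},
{"dx":0.075,"dy":0.056,"dz":-0.008,"twist":-0.49,"gripper":-1},
{"dx":0.070,"dy":0.062,"dz":-0.008,"twist":-0.49,"gripper":-1},
{"dx":0.064,"dy":0.068,"dz":-0.008,"twist":-0.49,"gripper":-1},
{"dx":0.058,"dy":0.073,"dz":-0.008,"twist":-0.49,"gripper":-1}
```

View pics/s6c.png

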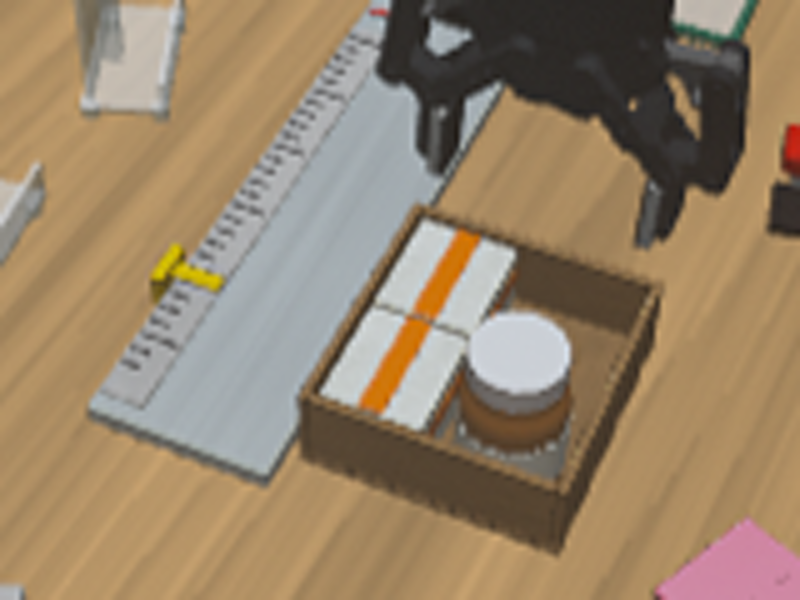

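View pics/w6.png

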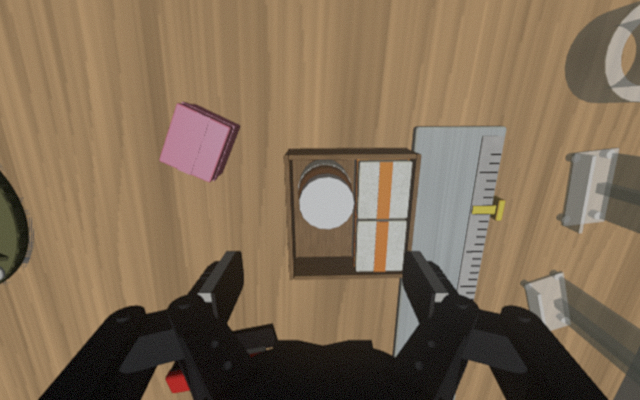

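The jar stands upright in its place, with its cap at (327,203) in the wrist view. Next is the carton.

Call:
arm_command:
  rows:
    - {"dx": 0.079, "dy": 0.049, "dz": -0.008, "twist": -0.49, "gripper": -1}
    - {"dx": 0.075, "dy": 0.056, "dz": -0.008, "twist": -0.49, "gripper": -1}
    - {"dx": 0.07, "dy": 0.062, "dz": -0.008, "twist": -0.49, "gripper": -1}
    - {"dx": 0.064, "dy": 0.068, "dz": -0.008, "twist": -0.49, "gripper": -1}
    - {"dx": 0.058, "dy": 0.073, "dz": -0.008, "twist": -0.49, "gripper": -1}
    - {"dx": 0, "dy": 0, "dz": 0, "twist": 0, "gripper": -1}

```text
t: 11.22
tcp_pos: [0.5878, 0.3065, 0.1886]
tcp_rot: [[-0.469, 0.883, 0.005], [0.883, 0.469, 0.01], [0.007, 0.009, -1.0]]
force: [-0.4, 0.4, -0.7]
opening: 1.003
```

```bash
python3 pl.py .593 .304 .13 27.5 1; python3 -c "
from h import *
np.save('w7e.npy',camera_model('wrist')['extrinsics']);cv2.imwrite('pics/w7.png',capture('wrist')[:,:,::-1])"
```

```text
t 11.22 p [0.5878 0.3065 0.1886] a0 27.98 da -0.48 F [-0.4  0.4 -0.7] op 1.003
{"dx":-0.008,"dy":0.006,"dz":0.098,"twist":0.05,"gripper":-1}
```

View pics/w7.png

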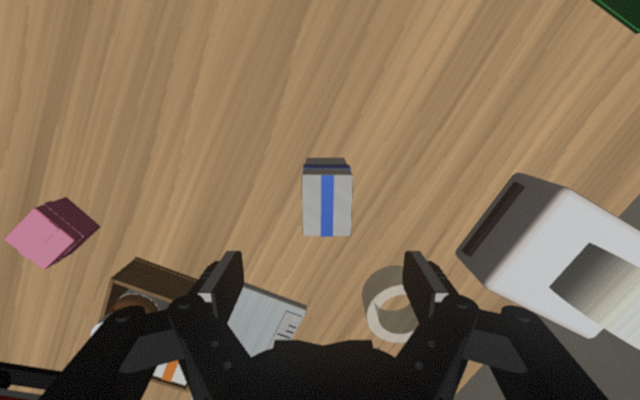

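```bash
python3 -c "
from h import *
m=camera_model('wrist'); m['extrinsics']=np.load('w7e.npy')
c=np.array([onz(m,u,v,.092) for u,v in [(302,174),(352,174),(352,236),(303,236)]])
d=c[1]-c[0]+c[2]-c[3]; print(c.mean(0).round(4),[np.linalg.norm(c[i]-c[(i+1)%4]).round(4) for i in range(4)],np.degrees(np.arctan2(d[1],d[0])))
"
```

```text
[0.5936 0.3044 0.092 ] [np.float64(0.0444), np.float64(0.0606), np.float64(0.0468), np.float64(0.0605)] 27.81646482740311
```

Call:
arm_command:
  rows:
    - {"dx": -0.009, "dy": 0.006, "dz": 0, "twist": 0.02, "gripper": -1}
    - {"dx": 0, "dy": 0, "dz": 0.05, "twist": 0, "gripper": -1}
    - {"dx": 0, "dy": 0, "dz": 0.06, "twist": 0, "gripper": -1}
    - {"dx": 0, "dy": 0, "dz": 0.02, "twist": 0, "gripper": -1}
    - {"dx": 0, "dy": 0, "dz": 0, "twist": 0, "gripper": -1}
    - {"dx": 0, "dy": 0, "dz": 0, "twist": 0, "gripper": -1}

```text
t: 12.02
tcp_pos: [0.5965, 0.2908, 0.109]
tcp_rot: [[-0.453, 0.891, 0.008], [0.891, 0.453, 0.0], [-0.004, 0.007, -1.0]]
force: [-0.0, -0.5, 0.4]
opening: 1.001
```

```bash
python3 pl.py .5935 .304 .052 27.8 1
```

```text
t 12.03 p [0.5965 0.2908 0.109 ] a0 26.95 da 0.85 F [-0.  -0.5  0.4] op 1.001
{"dx":0.022,"dy":0.006,"dz":0.095,"twist":-0.09,"gripper":-1}
```

Call:
arm_command:
  rows:
    - {"dx": 0.022, "dy": 0.006, "dz": 0, "twist": -0.09, "gripper": -1}
    - {"dx": 0, "dy": 0, "dz": 0, "twist": 0, "gripper": -1}
    - {"dx": 0, "dy": 0, "dz": 0.03, "twist": 0, "gripper": -1}
    - {"dx": 0, "dy": 0, "dz": 0.02, "twist": 0, "gripper": -1}
    - {"dx": 0, "dy": 0, "dz": 0, "twist": 0, "gripper": -1}

```text
t: 12.65
tcp_pos: [0.5944, 0.3064, 0.0792]
tcp_rot: [[-0.469, 0.883, 0.011], [0.883, 0.469, 0.002], [-0.004, 0.011, -1.0]]
force: [0.2, 0.2, 0.3]
opening: 0.998
```

```bash
python3 pl.py .5935 .304 .052 27.8 1
```

```text
t 12.65 p [0.5944 0.3064 0.0792] a0 27.96 da -0.16 F [0.2 0.2 0.3] op 0.998
{"dx":-0.003,"dy":-0.003,"dz":0.045,"twist":0.02,"gripper":-1}
```

Call:
arm_command:
  rows:
    - {"dx": -0.003, "dy": -0.003, "dz": 0, "twist": 0.02, "gripper": -1}
    - {"dx": 0, "dy": 0, "dz": 0.03, "twist": 0, "gripper": -1}
    - {"dx": 0, "dy": 0, "dz": 0.02, "twist": 0, "gripper": -1}
    - {"dx": 0, "dy": 0, "dz": 0, "twist": 0, "gripper": -1}
    - {"dx": 0, "dy": 0, "dz": 0, "twist": 0, "gripper": -1}

```text
t: 13.28
tcp_pos: [0.594, 0.3033, 0.0463]
tcp_rot: [[-0.465, 0.885, 0.01], [0.885, 0.465, 0.001], [-0.004, 0.01, -1.0]]
force: [-0.0, 0.3, 0.1]
opening: 1.001
```

```bash
python3 pl.py .5935 .304 .052 27.8 1
```

```text
t 13.28 p [0.594  0.3033 0.0463] a0 27.7 da 0.1 F [-0.   0.3  0.1] op 1.001
{"dx":0.001,"dy":-0.000,"dz":-0.009,"twist":-0.01,"gripper":-1}
```

Call:
arm_command:
  rows:
    - {"dx": 0, "dy": 0, "dz": -0.008, "twist": 0, "gripper": -1}
    - {"dx": 0, "dy": 0, "dz": 0, "twist": 0, "gripper": 1}
    - {"dx": 0, "dy": 0, "dz": 0, "twist": 0, "gripper": 1}
    - {"dx": 0, "dy": 0, "dz": 0, "twist": 0, "gripper": 1}
    - {"dx": 0, "dy": 0, "dz": 0, "twist": 0, "gripper": 1}
    - {"dx": 0, "dy": 0, "dz": 0, "twist": 0, "gripper": 1}
    - {"dx": 0, "dy": 0, "dz": 0, "twist": 0, "gripper": 1}

```text
t: 14.15
tcp_pos: [0.5947, 0.304, 0.0531]
tcp_rot: [[-0.465, 0.885, 0.013], [0.885, 0.465, 0.002], [-0.004, 0.012, -1.0]]
force: [-0.3, -1.0, 0.0]
opening: 0.534
```

Call:
arm_command:
  rows:
    - {"dx": 0, "dy": 0, "dz": -0.03, "twist": 0, "gripper": 1}
    - {"dx": 0, "dy": 0, "dz": -0.06, "twist": 0, "gripper": 1}
    - {"dx": 0, "dy": 0, "dz": -0.08, "twist": 0, "gripper": 1}
    - {"dx": 0, "dy": 0, "dz": -0.08, "twist": 0, "gripper": 1}
    - {"dx": 0, "dy": 0, "dz": 0, "twist": 0, "gripper": 1}

```text
t: 14.78
tcp_pos: [0.5916, 0.3034, 0.2096]
tcp_rot: [[-0.466, 0.885, 0.011], [0.885, 0.466, 0.002], [-0.003, 0.01, -1.0]]
force: [0.3, 0.5, -2.4]
opening: 0.537
```

```bash
cd .;sed -i 's/"gripper":-1/"gripper":1/' pl.py; python3 - <<'E'
import numpy as np
a=np.radians(3.15); gx=np.array([np.cos(a),np.sin(a)]); gy=np.array([-np.sin(a),np.cos(a)])
k=np.array([.4895,.0285])
print('carton',k-.028*gx-.030*gy)
E
python3 pl.py .4632 -.003 .205 3.15;
```

```text
carton [ 0.46319081 -0.00299328]
t 14.78 p [0.5916 0.3034 0.2096] a0 27.78 da -24.63 F [ 0.3  0.5 -2.4] op 0.537
{"dx":-0.059,"dy":-0.071,"dz":0.001,"twist":0.41,"gripper":1},
{"dx":-0.064,"dy":-0.067,"dz":0.001,"twist":0.41,"gripper":1},
{"dx":-0.068,"dy":-0.062,"dz":0.001,"twist":0.41,"gripper":1},
{"dx":-0.073,"dy":-0.057,"dz":0.001,"twist":0.41,"gripper":1},
{"dx":-0.076,"dy":-0.052,"dz":0.001,"twist":0.41,"gripper":1},
{"dx":-0.080,"dy":-0.046,"dz":0.001,"twist":0.41,"gripper":1}
```

The jaws stopped at 45–46 mm and the force shows the weight, so they have the carton. I'll carry it to the −y half of the space. Its underside rides at about 157 mm, clear of everything on the way.

Call:
arm_command:
  rows:
    - {"dx": -0.059, "dy": -0.071, "dz": 0, "twist": 0.41, "gripper": 1}
    - {"dx": -0.064, "dy": -0.067, "dz": 0, "twist": 0.41, "gripper": 1}
    - {"dx": -0.068, "dy": -0.062, "dz": 0, "twist": 0.41, "gripper": 1}
    - {"dx": -0.073, "dy": -0.057, "dz": 0, "twist": 0.41, "gripper": 1}
    - {"dx": -0.076, "dy": -0.052, "dz": 0, "twist": 0.41, "gripper": 1}
    - {"dx": -0.08, "dy": -0.046, "dz": 0, "twist": 0.41, "gripper": 1}
    - {"dx": 0, "dy": 0, "dz": 0, "twist": 0, "gripper": 1}

```text
t: 15.65
tcp_pos: [0.4528, -0.0115, 0.2021]
tcp_rot: [[-0.042, 0.999, 0.001], [0.999, 0.042, 0.002], [0.002, 0.001, -1.0]]
force: [0.8, 1.6, -1.1]
opening: 0.537
```

```bash
python3 pl.py .4632 -.003 .13 3.15;
```

```text
t 15.65 p [ 0.4528 -0.0115  0.2021] a0 2.4 da 0.75 F [ 0.8  1.6 -1.1] op 0.537
{"dx":0.007,"dy":0.009,"dz":0.060,"twist":-0.04,"gripper":1},
{"dx":0.007,"dy":0.009,"dz":0.060,"twist":-0.04,"gripper":1}
```

Call:
arm_command:
  rows:
    - {"dx": 0.013, "dy": 0.017, "dz": 0, "twist": -0.07, "gripper": 1}
    - {"dx": 0, "dy": 0, "dz": 0, "twist": 0, "gripper": 1}
    - {"dx": 0, "dy": 0, "dz": 0.06, "twist": 0, "gripper": 1}
    - {"dx": 0, "dy": 0, "dz": 0.04, "twist": 0, "gripper": 1}
    - {"dx": 0, "dy": 0, "dz": 0, "twist": 0, "gripper": 1}
    - {"dx": 0, "dy": 0, "dz": 0, "twist": 0, "gripper": 1}

```text
t: 16.4
tcp_pos: [0.4657, 0.0059, 0.1414]
tcp_rot: [[-0.07, 0.998, 0.002], [0.998, 0.07, 0.007], [0.007, 0.002, -1.0]]
force: [0.2, -1.4, -1.9]
opening: 0.534
```

```bash
python3 pl.py .4632 -.003 .058 3.15 1; python3 -c "
from h import *
np.save('w8e.npy',camera_model('wrist')['extrinsics']);a=capture('wrist')[:,:,::-1];cv2.imwrite('pics/w8.png',a)
cv2.imwrite('pics/w8c.png',cv2.resize(a[100:360,230:470],None,fx=2.3,fy=2.3,interpolation=2))
b=capture('side')[:,:,::-1]
cv2.imwrite('pics/s8c.png',cv2.resize(b[170:290,240:400],None,fx=5,fy=5,interpolation=2))
"
```

```text
t 16.4 p [0.4657 0.0059 0.1414] a0 4.01 da -0.86 F [ 0.2 -1.4 -1.9] op 0.534
{"dx":-0.014,"dy":-0.005,"dz":0.139,"twist":0.09,"gripper":1}
```

View pics/w8c.png

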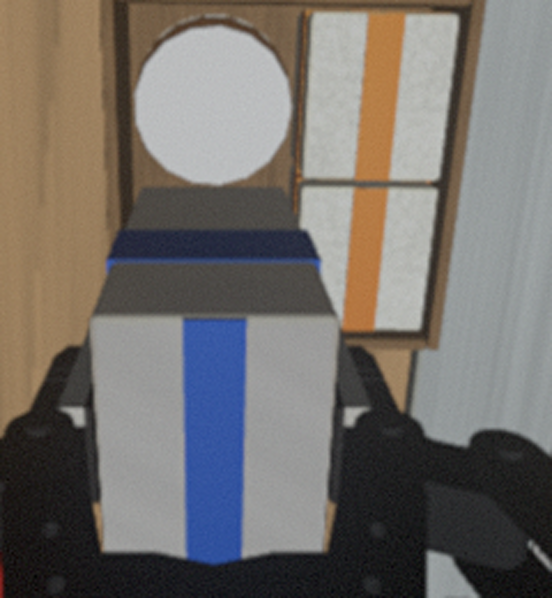

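View pics/s8c.png

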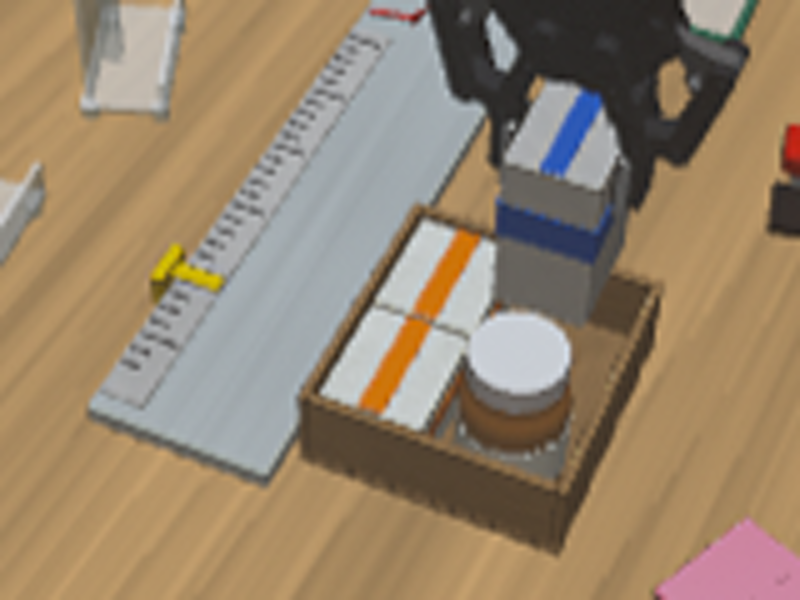

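```bash
python3 -c "
from h import *
m=camera_model('wrist'); m['extrinsics']=np.load('w8e.npy')
Q=lambda U,V,z:onz(m,(U+.5)/2.3-.5+230,(V+.5)/2.3-.5+100,z).round(4)
print('carton +y edge',Q(92,316,.180),Q(338,316,.180))
print('base edge +y',Q(142,188,.088),Q(296,188,.088))
print('jar',Q(213,105,.09), 'jar edge low',Q(213,185,.09))
print('rim -y R outer',Q(437,347,.05),'inner',Q(425,333,.05),'pk gap',Q(440,182,.047), Q(303,178,.047))
"
```

```text
carton +y edge [0.4401 0.0336 0.18  ] [0.4849 0.0367 0.18  ]
base edge +y [0.4394 0.0337 0.088 ] [0.4884 0.0371 0.088 ]
jar [0.4602 0.0617 0.09  ] jar edge low [0.4619 0.0367 0.09  ]
rim -y R outer [ 0.5597 -0.0359  0.05  ] inner [ 0.5536 -0.0298  0.05  ] pk gap [0.5495 0.033  0.047 ] [0.4968 0.0309 0.047 ]
```

Call:
arm_command:
  rows:
    - {"dx": -0.012, "dy": -0.004, "dz": 0, "twist": 0.08, "gripper": 1}
    - {"dx": 0, "dy": 0, "dz": 0, "twist": 0, "gripper": 1}
    - {"dx": 0, "dy": 0, "dz": 0.02, "twist": 0, "gripper": 1}
    - {"dx": 0, "dy": 0, "dz": 0, "twist": 0, "gripper": 1}

```text
t: 17.0
tcp_pos: [0.4647, -0.0031, 0.1303]
tcp_rot: [[-0.053, 0.999, 0.005], [0.999, 0.053, 0.005], [0.004, 0.005, -1.0]]
force: [0.4, -0.0, -3.3]
opening: 0.536
```

```bash
python3 pl.py .463 -.001 .058 3.15 1
```

```text
t 17.0 p [ 0.4647 -0.0031  0.1303] a0 3.03 da 0.12 F [ 0.4 -0.  -3.3] op 0.536
{"dx":0.004,"dy":-0.003,"dz":0.120,"twist":-0.01,"gripper":1}
```

Call:
arm_command:
  rows:
    - {"dx": 0.003, "dy": -0.003, "dz": 0, "twist": 0, "gripper": 1}
    - {"dx": 0, "dy": 0, "dz": 0, "twist": 0, "gripper": 1}
    - {"dx": 0, "dy": 0, "dz": 0.02, "twist": 0, "gripper": 1}
    - {"dx": 0, "dy": 0, "dz": 0.02, "twist": 0, "gripper": 1}
    - {"dx": 0, "dy": 0, "dz": 0, "twist": 0, "gripper": 1}
    - {"dx": 0, "dy": 0, "dz": 0, "twist": 0, "gripper": 1}

```text
t: 17.75
tcp_pos: [0.4624, -0.0007, 0.104]
tcp_rot: [[-0.054, 0.999, 0.004], [0.999, 0.054, 0.005], [0.005, 0.004, -1.0]]
force: [-0.0, -0.7, -2.1]
opening: 0.538
```

```bash
python3 pl.py .463 -.001 .058 3.15 1
```

```text
t 17.75 p [ 0.4624 -0.0007  0.104 ] a0 3.07 da 0.08 F [-0.  -0.7 -2.1] op 0.538
{"dx":-0.001,"dy":0.001,"dz":0.077,"twist":-0.01,"gripper":1}
```

Call:
arm_command:
  rows:
    - {"dx": 0, "dy": 0, "dz": 0.02, "twist": 0, "gripper": 1}
    - {"dx": 0, "dy": 0, "dz": 0.02, "twist": 0, "gripper": 1}
    - {"dx": 0, "dy": 0, "dz": 0.02, "twist": 0, "gripper": 1}
    - {"dx": 0, "dy": 0, "dz": 0, "twist": 0, "gripper": 1}
    - {"dx": 0, "dy": 0, "dz": 0, "twist": 0, "gripper": 1}

```text
t: 18.38
tcp_pos: [0.4625, -0.0005, 0.0652]
tcp_rot: [[-0.053, 0.999, 0.003], [0.999, 0.053, 0.006], [0.006, 0.004, -1.0]]
force: [0.2, 0.2, -2.0]
opening: 0.533
```

```bash
python3 pl.py .463 -.001 .058 3.15 1
```

```text
t 18.38 p [ 0.4625 -0.0005  0.0652] a0 3.06 da 0.09 F [ 0.2  0.2 -2. ] op 0.533
{"dx":-0.001,"dy":0.001,"dz":0.012,"twist":-0.01,"gripper":1}
```

Call:
arm_command:
  rows:
    - {"dx": 0, "dy": 0, "dz": 0.01, "twist": 0, "gripper": 1}
    - {"dx": 0, "dy": 0, "dz": 0, "twist": 0, "gripper": 1}

```text
t: 18.62
tcp_pos: [0.4629, -0.0006, 0.0592]
tcp_rot: [[-0.053, 0.999, 0.004], [0.999, 0.053, 0.006], [0.005, 0.004, -1.0]]
force: [0.6, 0.4, -2.6]
opening: 0.535
```

Call:
arm_command:
  rows:
    - {"dx": 0, "dy": 0, "dz": 0.004, "twist": 0, "gripper": 1}
    - {"dx": 0, "dy": 0, "dz": 0, "twist": 0, "gripper": 1}

```text
t: 18.88
tcp_pos: [0.464, 0.0, 0.0585]
tcp_rot: [[-0.053, 0.999, 0.006], [0.999, 0.053, 0.005], [0.005, 0.006, -1.0]]
force: [0.3, -0.1, -1.3]
opening: 0.535
```

Call:
arm_command:
  rows:
    - {"dx": 0, "dy": 0, "dz": 0.001, "twist": 0, "gripper": -1}
    - {"dx": 0, "dy": 0, "dz": 0, "twist": 0, "gripper": -1}
    - {"dx": 0, "dy": 0, "dz": 0, "twist": 0, "gripper": -1}
    - {"dx": 0, "dy": 0, "dz": -0.04, "twist": 0, "gripper": -1}
    - {"dx": 0, "dy": 0, "dz": -0.08, "twist": 0, "gripper": -1}
    - {"dx": 0, "dy": 0, "dz": -0.1, "twist": 0, "gripper": -1}
    - {"dx": 0, "dy": 0, "dz": -0.1, "twist": 0, "gripper": -1}
    - {"dx": 0, "dy": 0, "dz": 0, "twist": 0, "gripper": -1}

```text
t: 19.88
tcp_pos: [0.463, -0.0012, 0.2556]
tcp_rot: [[-0.054, 0.999, 0.006], [0.999, 0.054, 0.006], [0.005, 0.007, -1.0]]
force: [0.4, -0.4, -1.0]
opening: 1.005
```

```bash
python3 -c "
from h import *
np.save('w9e.npy',camera_model('wrist')['extrinsics']);a=capture('wrist')[:,:,::-1];cv2.imwrite('pics/w9.png',a)
b=capture('side')[:,:,::-1]
cv2.imwrite('pics/s9c.png',cv2.resize(b[170:290,240:400],None,fx=5,fy=5,interpolation=2))
"; python3 pl.py .61 -.20 .28 3.15
```

```text
t 19.98 p [ 0.4602 -0.0013  0.2511] a0 3.08 da 0.07 F [ 0.   0.4 -0.5] op 0.998
{"dx":-0.069,"dy":0.046,"dz":-0.010,"twist":-0.00,"gripper":1},
{"dx":-0.069,"dy":0.046,"dz":-0.010,"twist":-0.00,"gripper":1},
{"dx":-0.069,"dy":0.046,"dz":-0.010,"twist":-0.00,"gripper":1},
{"dx":-0.069,"dy":0.046,"dz":-0.010,"twist":-0.00,"gripper":1},
{"dx":-0.069,"dy":0.046,"dz":-0.010,"twist":-0.00,"gripper":1}
```

View pics/s9c.png

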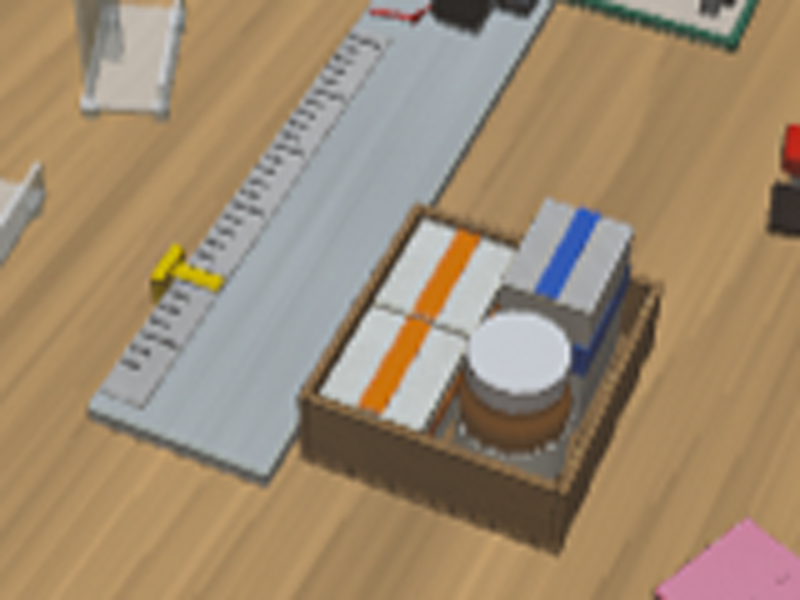

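View pics/w9.png

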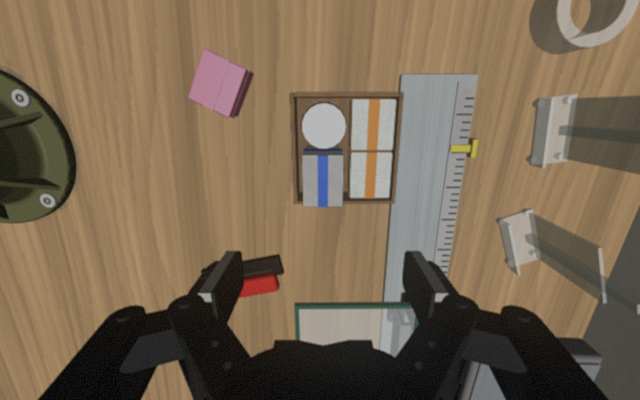

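Both items stand upright in the box, with the jar at (324,126) and the carton at (323,180) in the wrist view. Next is the button, pressed with the jaws shut.

Call:
arm_command:
  rows:
    - {"dx": -0.069, "dy": 0.046, "dz": -0.005, "twist": 0, "gripper": 1}
    - {"dx": -0.069, "dy": 0.046, "dz": -0.005, "twist": 0, "gripper": 1}
    - {"dx": -0.069, "dy": 0.046, "dz": -0.005, "twist": 0, "gripper": 1}
    - {"dx": -0.069, "dy": 0.046, "dz": 0, "twist": 0, "gripper": 1}
    - {"dx": -0.069, "dy": 0.046, "dz": 0, "twist": 0, "gripper": 1}
    - {"dx": -0.09, "dy": 0, "dz": 0, "twist": 0, "gripper": 1}
    - {"dx": -0.09, "dy": 0, "dz": 0, "twist": 0, "gripper": 1}
    - {"dx": -0.09, "dy": 0, "dz": 0, "twist": 0, "gripper": 1}
    - {"dx": 0, "dy": 0, "dz": 0, "twist": 0, "gripper": 1}
    - {"dx": 0, "dy": 0, "dz": 0, "twist": 0, "gripper": 1}

```text
t: 21.22
tcp_pos: [0.6171, -0.3659, 0.2264]
tcp_rot: [[-0.065, 0.997, -0.036], [0.998, 0.065, 0.023], [0.025, -0.034, -0.999]]
force: [-0.3, 0.1, 0.7]
opening: 0.002
```

```bash
python3 pl.py .6175 -.32 .2 3.15; python3 -c "
from h import *
np.save('w10e.npy',camera_model('wrist')['extrinsics']);a=capture('wrist')[:,:,::-1];cv2.imwrite('pics/w10.png',a)"
```

```text
t 21.23 p [ 0.6171 -0.3659  0.2264] a0 3.75 da -0.6 F [-0.3  0.1  0.7] op 0.002
{"dx":0.076,"dy":0.006,"dz":0.044,"twist":0.06,"gripper":1}
```

View pics/w10.png

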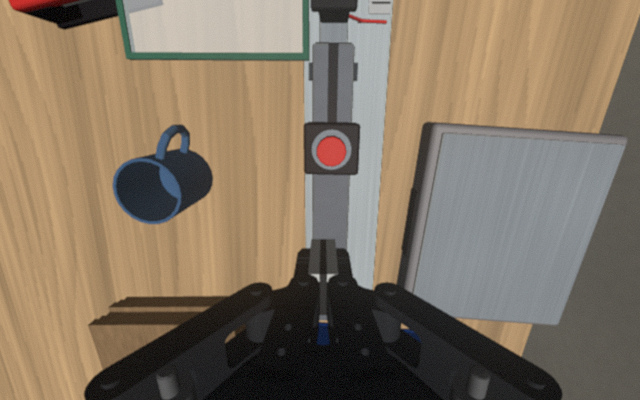

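```bash
python3 -c "
from h import *
m=camera_model('wrist'); m['extrinsics']=np.load('w10e.npy')
a=cv2.imread('pics/w10.png').astype(int); mk=((a[...,2]>170)&(a[...,1]<100)); mk[:120]=0; mk[190:]=0; ys,xs=np.nonzero(mk); print(xs.mean(),ys.mean(),np.ptp(xs),np.ptp(ys))
c=onz(m,xs.mean(),ys.mean(),.116); print(c.round(4), onz(m,xs.max(),ys.mean(),.116)-onz(m,xs.min(),ys.mean(),.116))"
```

```text
330.97191887675507 151.2792511700468 28 28
[ 0.6162 -0.3208  0.116 ] [0.02558832 0.00178825 0.        ]
```

Call:
arm_command:
  rows:
    - {"dx": 0.074, "dy": 0.003, "dz": 0, "twist": 0.05, "gripper": 1}
    - {"dx": 0, "dy": 0, "dz": 0, "twist": 0, "gripper": 1}
    - {"dx": 0, "dy": 0, "dz": 0.05, "twist": 0, "gripper": 1}
    - {"dx": 0, "dy": 0, "dz": 0.05, "twist": 0, "gripper": 1}
    - {"dx": 0, "dy": 0, "dz": 0, "twist": 0, "gripper": 1}
    - {"dx": 0, "dy": 0, "dz": 0, "twist": 0, "gripper": 1}

```text
t: 22.02
tcp_pos: [0.614, -0.312, 0.1661]
tcp_rot: [[-0.066, 0.997, -0.037], [0.998, 0.067, 0.021], [0.024, -0.036, -0.999]]
force: [0.4, -0.6, 0.1]
opening: 0.004
```

```bash
python3 pl.py .6165 -.321 .130 3.15 1
```

```text
t 22.02 p [ 0.614  -0.312   0.1661] a0 3.86 da -0.71 F [ 0.4 -0.6  0.1] op 0.004
{"dx":-0.015,"dy":0.003,"dz":0.060,"twist":0.07,"gripper":1}
```

Call:
arm_command:
  rows:
    - {"dx": -0.017, "dy": 0.004, "dz": 0, "twist": 0.07, "gripper": 1}
    - {"dx": 0, "dy": 0, "dz": 0, "twist": 0, "gripper": 1}
    - {"dx": 0, "dy": 0, "dz": 0.03, "twist": 0, "gripper": 1}
    - {"dx": 0, "dy": 0, "dz": 0.03, "twist": 0, "gripper": 1}
    - {"dx": 0, "dy": 0, "dz": 0, "twist": 0, "gripper": 1}
    - {"dx": 0, "dy": 0, "dz": 0, "twist": 0, "gripper": 1}

```text
t: 22.78
tcp_pos: [0.6167, -0.3225, 0.1291]
tcp_rot: [[-0.053, 0.998, -0.035], [0.998, 0.054, 0.02], [0.022, -0.034, -0.999]]
force: [-0.2, -0.0, -0.0]
opening: 0.001
```

```bash
python3 pl.py .6165 -.321 .116 3.15 1
```

```text
t 22.77 p [ 0.6167 -0.3225  0.1291] a0 3.07 da 0.08 F [-0.2 -0.  -0. ] op 0.001
{"dx":0.003,"dy":-0.000,"dz":0.022,"twist":-0.01,"gripper":1}
```

Now I'll press down in small steps.

Call:
arm_command:
  rows:
    - {"dx": 0.002, "dy": 0, "dz": 0.018, "twist": 0, "gripper": 1}
    - {"dx": 0, "dy": 0, "dz": 0.008, "twist": 0, "gripper": 1}
    - {"dx": 0, "dy": 0, "dz": 0.008, "twist": 0, "gripper": 1}

```text
t: 23.15
tcp_pos: [0.6166, -0.3209, 0.1094]
tcp_rot: [[-0.053, 0.998, -0.033], [0.998, 0.054, 0.019], [0.021, -0.032, -0.999]]
force: [-1.2, 0.4, 3.0]
opening: 0.0
```

Call:
arm_command:
  rows:
    - {"dx": 0, "dy": 0, "dz": 0.008, "twist": 0, "gripper": 1}
    - {"dx": 0, "dy": 0, "dz": 0.008, "twist": 0, "gripper": 1}

```text
t: 23.4
tcp_pos: [0.6169, -0.3209, 0.1079]
tcp_rot: [[-0.052, 0.998, -0.032], [0.998, 0.053, 0.016], [0.018, -0.031, -0.999]]
force: [-11.5, 3.9, 25.7]
opening: -0.001
```

Call:
arm_command:
  rows:
    - {"dx": 0, "dy": 0, "dz": 0.008, "twist": 0, "gripper": 1}
    - {"dx": 0, "dy": 0, "dz": 0.008, "twist": 0, "gripper": 1}

```text
t: 23.65
tcp_pos: [0.6168, -0.3209, 0.108]
tcp_rot: [[-0.052, 0.998, -0.031], [0.999, 0.052, 0.012], [0.014, -0.031, -0.999]]
force: [-9.1, 3.3, 20.6]
opening: -0.001
```

The button bottomed at z=0.108, 8 mm down, with about 25 N on it. I'll lift off and move over the green grip.

Call:
arm_command:
  rows:
    - {"dx": 0, "dy": 0, "dz": -0.05, "twist": 0, "gripper": 1}
    - {"dx": 0, "dy": 0, "dz": -0.09, "twist": 0, "gripper": 1}
    - {"dx": 0, "dy": 0, "dz": -0.09, "twist": 0, "gripper": -0.2}
    - {"dx": 0, "dy": 0, "dz": 0, "twist": 0, "gripper": -0.2}
    - {"dx": 0, "dy": 0, "dz": 0, "twist": 0, "gripper": -0.2}

```text
t: 24.28
tcp_pos: [0.6211, -0.3228, 0.2487]
tcp_rot: [[-0.052, 0.998, -0.031], [0.999, 0.052, 0.011], [0.013, -0.03, -0.999]]
force: [-0.2, 0.4, -0.5]
opening: 0.597
```

```bash
python3 pl.py .6094 -.191 .22 3.15; python3 -c "
from h import *
np.save('w11e.npy',camera_model('wrist')['extrinsics']);a=capture('wrist')[:,:,::-1];cv2.imwrite('pics/w11.png',a)"
```

```text
t 24.27 p [ 0.6211 -0.3228  0.2487] a0 2.99 da 0.16 F [-0.2  0.4 -0.5] op 0.597
{"dx":0.073,"dy":-0.003,"dz":0.016,"twist":-0.01,"gripper":1},
{"dx":0.073,"dy":-0.003,"dz":0.016,"twist":-0.01,"gripper":1},
{"dx":0.073,"dy":-0.003,"dz":0.016,"twist":-0.01,"gripper":1}
```

View pics/w11.png

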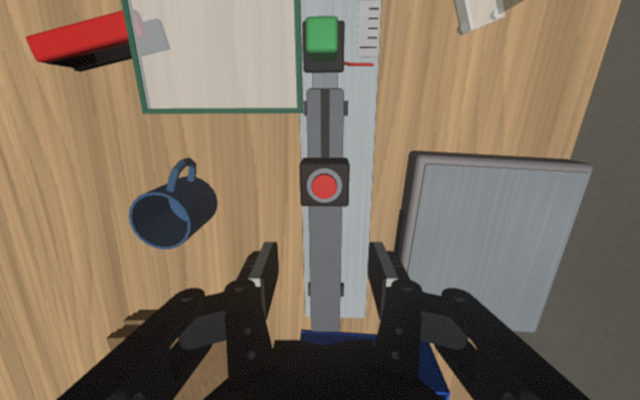

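```bash
python3 -c "
from h import *
m=camera_model('wrist'); m['extrinsics']=np.load('w11e.npy')
a=cv2.imread('pics/w11.png').astype(int); mk=((a[...,1]>120)&(a[...,2]<90)&(a[...,0]<110)); mk[70:]=0; ys,xs=np.nonzero(mk); print(xs.min(),xs.max(),ys.min(),ys.max(),xs.mean(),ys.mean())
print(onz(m,xs.mean(),ys.mean(),.166).round(4),onz(m,xs.min(),ys.min(),.166).round(4),onz(m,xs.max(),ys.max(),.166).round(4))
cv2.imwrite('pics/w11c.png',cv2.resize(cv2.imread('pics/w11.png')[0:90,280:400],None,fx=5,fy=5))"
```

```text
307 336 17 50 321.44950495049505 33.47821782178218
[ 0.6092 -0.1906  0.166 ] [ 0.5984 -0.1807  0.166 ] [ 0.6204 -0.2008  0.166 ]
```

View pics/w11c.png

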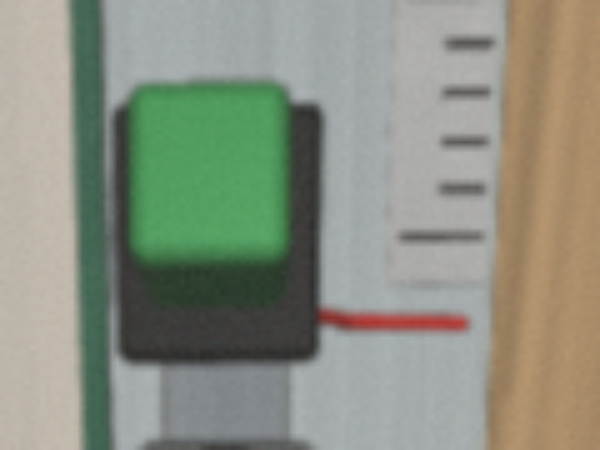

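The grip measures (0.609,−0.191), which agrees with the button plus 130 mm.

Call:
arm_command:
  rows:
    - {"dx": 0.073, "dy": -0.004, "dz": 0.01, "twist": 0, "gripper": -0.2}
    - {"dx": 0.073, "dy": -0.003, "dz": 0.01, "twist": 0, "gripper": -0.2}
    - {"dx": 0.068, "dy": -0.003, "dz": 0.01, "twist": 0, "gripper": -0.2}
    - {"dx": 0, "dy": 0, "dz": 0, "twist": 0, "gripper": -0.2}
    - {"dx": 0, "dy": 0, "dz": 0, "twist": 0, "gripper": -0.2}

```text
t: 24.95
tcp_pos: [0.6045, -0.1922, 0.224]
tcp_rot: [[-0.049, 0.998, -0.04], [0.999, 0.05, 0.015], [0.017, -0.039, -0.999]]
force: [-0.2, -0.4, 0.2]
opening: 0.597
```

```bash
python3 pl.py .6092 -.1908 .134 3.15 1
```

```text
t 24.95 p [ 0.6045 -0.1922  0.224 ] a0 2.87 da 0.28 F [-0.2 -0.4  0.2] op 0.597
{"dx":0.002,"dy":0.008,"dz":0.150,"twist":-0.03,"gripper":1}
```

Call:
arm_command:
  rows:
    - {"dx": 0.002, "dy": 0.012, "dz": 0, "twist": -0.03, "gripper": -0.2}
    - {"dx": 0, "dy": 0, "dz": 0, "twist": 0, "gripper": -0.2}
    - {"dx": 0, "dy": 0, "dz": 0.03, "twist": 0, "gripper": -0.2}
    - {"dx": 0, "dy": 0, "dz": 0.03, "twist": 0, "gripper": -0.2}
    - {"dx": 0, "dy": 0, "dz": 0, "twist": 0, "gripper": -0.2}
    - {"dx": 0, "dy": 0, "dz": 0, "twist": 0, "gripper": -0.2}

```text
t: 25.7
tcp_pos: [0.6095, -0.1936, 0.1825]
tcp_rot: [[-0.05, 0.998, -0.043], [0.999, 0.051, 0.016], [0.018, -0.043, -0.999]]
force: [0.4, -0.0, -0.2]
opening: 0.6
```

```bash
python3 pl.py .6092 -.1908 .134 3.15 1
```

```text
t 25.7 p [ 0.6095 -0.1936  0.1825] a0 2.91 da 0.24 F [ 0.4 -0.  -0.2] op 0.6
{"dx":0.005,"dy":-0.000,"dz":0.081,"twist":-0.02,"gripper":1}
```

Call:
arm_command:
  rows:
    - {"dx": 0.004, "dy": 0.002, "dz": 0, "twist": -0.02, "gripper": -0.2}
    - {"dx": 0, "dy": 0, "dz": 0.03, "twist": 0, "gripper": -0.2}
    - {"dx": 0, "dy": 0, "dz": 0.03, "twist": 0, "gripper": -0.2}
    - {"dx": 0, "dy": 0, "dz": 0.03, "twist": 0, "gripper": -0.2}
    - {"dx": 0, "dy": 0, "dz": 0, "twist": 0, "gripper": -0.2}
    - {"dx": 0, "dy": 0, "dz": 0, "twist": 0, "gripper": -0.2}

```text
t: 26.45
tcp_pos: [0.6079, -0.1898, 0.1245]
tcp_rot: [[-0.054, 0.998, -0.044], [0.998, 0.055, 0.016], [0.019, -0.043, -0.999]]
force: [0.0, -0.1, 0.4]
opening: 0.597
```

```bash
python3 pl.py .6092 -.1908 .134 3.15 1
```

```text
t 26.45 p [ 0.6079 -0.1898  0.1245] a0 3.14 da 0.01 F [ 0.  -0.1  0.4] op 0.597
{"dx":-0.002,"dy":0.002,"dz":-0.016,"twist":-0.00,"gripper":1}
```

Call:
arm_command:
  rows:
    - {"dx": -0.001, "dy": 0.002, "dz": -0.017, "twist": 0, "gripper": -0.2}
    - {"dx": 0, "dy": 0, "dz": 0, "twist": 0, "gripper": -0.2}
    - {"dx": 0, "dy": 0, "dz": 0, "twist": 0, "gripper": 1}
    - {"dx": 0, "dy": 0, "dz": 0, "twist": 0, "gripper": 1}
    - {"dx": 0, "dy": 0, "dz": 0, "twist": 0, "gripper": 1}
    - {"dx": 0, "dy": 0, "dz": 0, "twist": 0, "gripper": 1}
    - {"dx": 0, "dy": 0, "dz": 0, "twist": 0, "gripper": 1}
  force: 50

```text
t: 27.32
tcp_pos: [0.61, -0.191, 0.1378]
tcp_rot: [[-0.053, 0.998, -0.042], [0.998, 0.054, 0.015], [0.017, -0.041, -0.999]]
force: [-2.2, 0.1, 0.6]
opening: 0.274
```

```bash
python3 pl.py .6092 -.1908 .134 3.15 1
```

```text
t 27.32 p [ 0.61   -0.191   0.1378] a0 3.1 da 0.05 F [-2.2  0.1  0.6] op 0.274
{"dx":0.000,"dy":-0.001,"dz":0.006,"twist":-0.00,"gripper":1}
```

The jaws hold the grip at 23 mm opening. Now I'll draw the arm out along the gauge's +y, which is the tool's x.

Call:
arm_command:
  rows:
    - {"dx": 0.02, "dy": 0, "dz": 0, "twist": 0, "gripper": 1}
    - {"dx": 0.03, "dy": 0, "dz": 0.001, "twist": 0, "gripper": 1}

```text
t: 27.58
tcp_pos: [0.6087, -0.1672, 0.1378]
tcp_rot: [[-0.049, 0.998, -0.04], [0.999, 0.049, 0.008], [0.01, -0.04, -0.999]]
force: [-3.0, -5.5, 2.7]
opening: 0.275
```

```bash
python3 pl.py .5976 .0337 .1375 3.15
```

```text
t 27.57 p [ 0.6087 -0.1672  0.1378] a0 2.81 da 0.34 F [-3.  -5.5  2.7] op 0.275
{"dx":0.084,"dy":-0.001,"dz":0.000,"twist":-0.01,"gripper":1},
{"dx":0.084,"dy":-0.000,"dz":0.000,"twist":-0.01,"gripper":1},
{"dx":0.084,"dy":-0.000,"dz":0.000,"twist":-0.01,"gripper":1},
{"dx":0.084,"dy":-0.000,"dz":0.000,"twist":-0.01,"gripper":1}
```

The arm slides freely, with the spring pulling about 5 N. I'll keep drawing.

Call:
arm_command:
  rows:
    - {"dx": 0.05, "dy": 0, "dz": 0.001, "twist": -0.02, "gripper": 1}
    - {"dx": 0.05, "dy": 0, "dz": 0.001, "twist": 0, "gripper": 1}
    - {"dx": 0.05, "dy": 0, "dz": 0.001, "twist": 0, "gripper": 1}
    - {"dx": 0.05, "dy": 0, "dz": 0.001, "twist": 0, "gripper": 1}
    - {"dx": 0.04, "dy": 0, "dz": 0.001, "twist": 0, "gripper": 1}

```text
t: 28.2
tcp_pos: [0.6013, -0.0349, 0.1378]
tcp_rot: [[-0.046, 0.998, -0.039], [0.999, 0.046, -0.013], [-0.012, -0.039, -0.999]]
force: [-3.3, -6.8, 4.8]
opening: 0.273
```

```bash
python3 pl.py .5976 .0337 .1375 3.15
```

```text
t 28.2 p [ 0.6013 -0.0349  0.1378] a0 2.63 da 0.52 F [-3.3 -6.8  4.8] op 0.273
{"dx":0.057,"dy":-0.000,"dz":0.000,"twist":-0.03,"gripper":1},
{"dx":0.057,"dy":-0.000,"dz":0.000,"twist":-0.03,"gripper":1}
```

Call:
arm_command:
  rows:
    - {"dx": 0.045, "dy": 0, "dz": 0, "twist": -0.03, "gripper": 1}
    - {"dx": 0.04, "dy": 0, "dz": 0, "twist": 0, "gripper": 1}
    - {"dx": 0.015, "dy": 0, "dz": 0, "twist": 0, "gripper": 1}
    - {"dx": 0.005, "dy": 0, "dz": 0, "twist": 0, "gripper": 1}

```text
t: 28.7
tcp_pos: [0.5982, 0.0212, 0.1378]
tcp_rot: [[-0.049, 0.998, -0.038], [0.998, 0.048, -0.029], [-0.027, -0.04, -0.999]]
force: [-1.9, -5.8, 0.7]
opening: 0.278
```

```bash
python3 pl.py .5976 .0337 .1375 3.15; python3 -c "
from h import *
np.save('w12e.npy',camera_model('wrist')['extrinsics']);a=capture('wrist')[:,:,::-1];cv2.imwrite('pics/w12.png',a)
a=capture('side')[:,:,::-1];cv2.imwrite('pics/s12.png',a)
cv2.imwrite('pics/s12c.png',cv2.resize(a[170:290,230:390],None,fx=5,fy=5,interpolation=2))
a=capture('top')[:,:,::-1];cv2.imwrite('pics/t12.png',a)
cv2.imwrite('pics/t12c.png',cv2.resize(a[150:260,250:410],None,fx=5,fy=5,interpolation=2))"; python3 pl.py .5976 .0337 .1375 3.15
```

```text
t 28.7 p [0.5982 0.0212 0.1378] a0 2.75 da 0.4 F [-1.9 -5.8  0.7] op 0.278
{"dx":0.021,"dy":0.000,"dz":0.001,"twist":-0.04,"gripper":1}
t 28.85 p [0.5982 0.0208 0.1379] a0 2.71 da 0.44 F [-3.2 -5.3  2.2] op 0.274
{"dx":0.021,"dy":-0.000,"dz":0.001,"twist":-0.04,"gripper":1}
```

View pics/s12c.png

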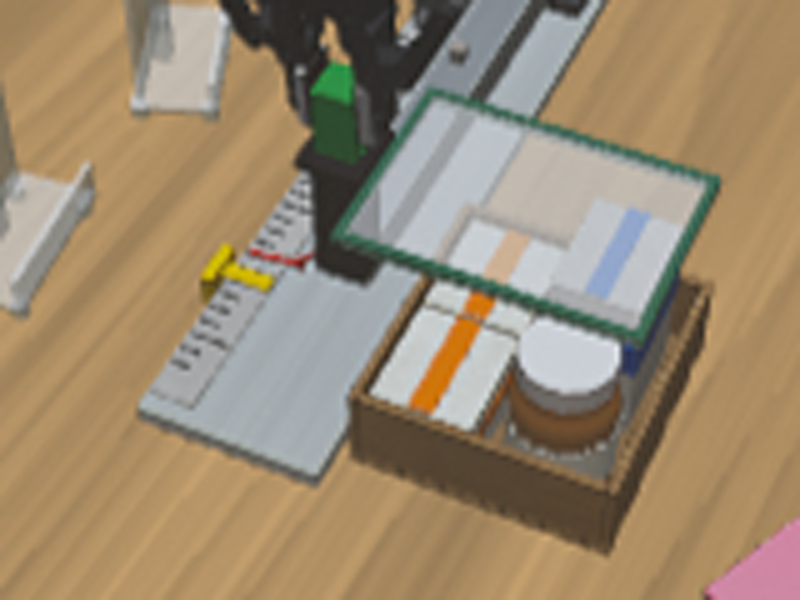

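View pics/w12.png

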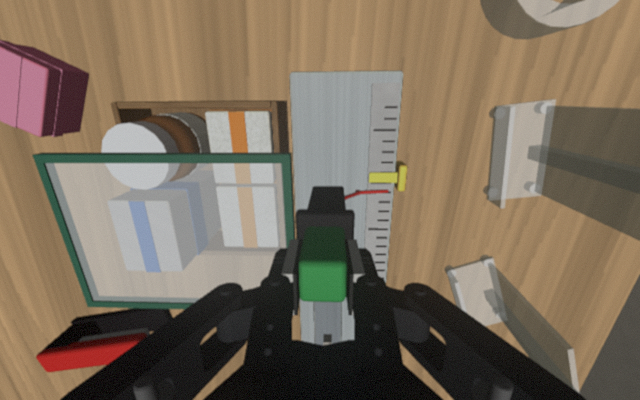

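View pics/t12c.png

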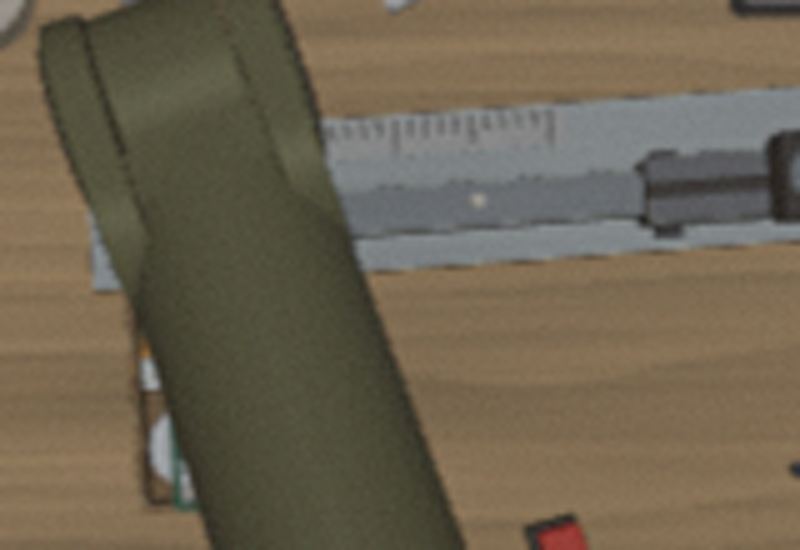

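The pointer is just short of the marker. I'll triangulate its tip and the marker from the wrist and side views.

```bash
python3 -c "
from h import *
a=cv2.imread('pics/w12.png'); cv2.imwrite('pics/w12c.png',cv2.resize(a[140:240,320:430],None,fx=6,fy=6,interpolation=2))
a=cv2.imread('pics/s12.png'); cv2.imwrite('pics/s12d.png',cv2.resize(a[205:245,260:310],None,fx=12,fy=12,interpolation=2))"
```

```text
(no output)
```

View pics/w12c.png

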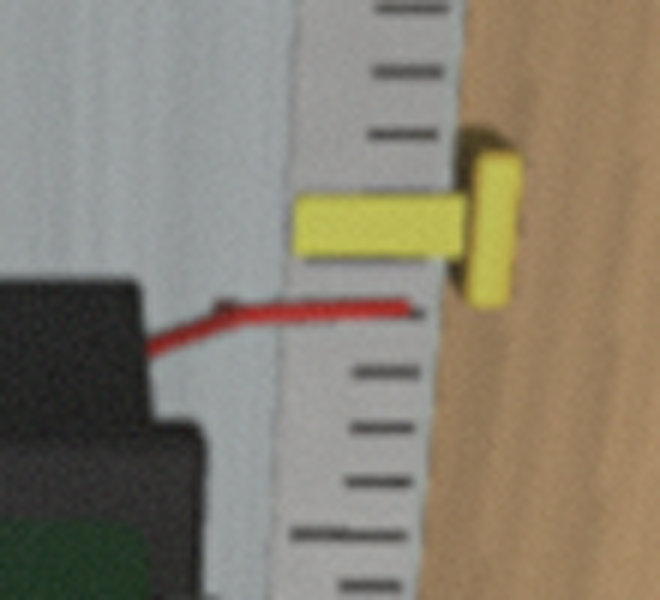

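View pics/s12d.png

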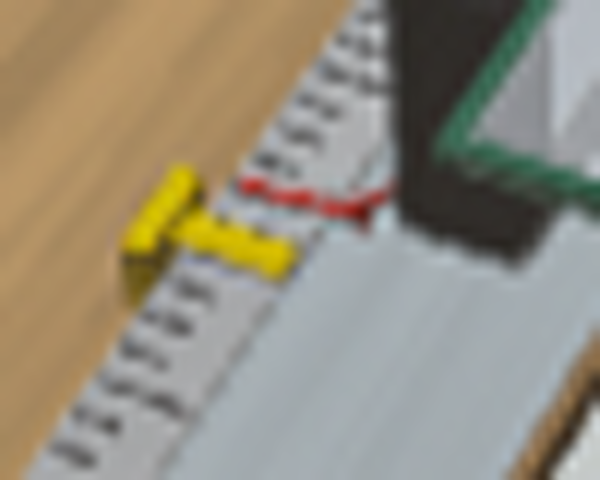

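```bash
cat > fin.py <<'E'
from h import *
a=np.radians(3.15); gy=np.array([-np.sin(a),np.cos(a),0]); gx=np.array([np.cos(a),np.sin(a),0])
def tri(m1,p1,m2,p2):
    o1,d1=proj_ray(m1,*p1);o2,d2=proj_ray(m2,*p2)
    A=np.stack([d1,-d2],1); t=np.linalg.lstsq(A,o2-o1,rcond=None)[0]
    return (o1+d1*t[0]+o2+d2*t[1])/2, np.linalg.norm(o1+d1*t[0]-o2-d2*t[1])
E
python3 -c "
from fin import *
m=camera_model('wrist'); m['extrinsics']=np.load('w12e.npy'); ms=camera_model('side')
W=lambda U,V:((U+.5)/6-.5+320,(V+.5)/6-.5+140); S=lambda U,V:((U+.5)/12-.5+260,(V+.5)/12-.5+205)
p,e=tri(m,W(405,308),ms,S(245,185)); print('tip',p.round(4),e)
q,e=tri(m,W(295,226),ms,S(285,260)); print('mk inner end',q.round(4),e)
q2,e=tri(m,W(465,226),ms,S(180,217)); print('mk outer end',q2.round(4),e)
for z in (.012,.015,.018): 
  print(z,'wrist',[(onz(m,*W(380,226),zm)-onz(m,*W(405,308),z))@gy for zm in (.012,.015,.018)],'side',[(onz(ms,*S(235,240),zm)-onz(ms,*S(245,185),z))@gy for zm in (.012,.015,.018)])
print('tri',(q-p)@gy,(q2-p)@gy)
"
```

```text
tip [0.6544 0.0247 0.022 ] 0.0007956897703280531
mk inner end [0.6362 0.0371 0.0197] 0.002171821531664799
mk outer end [0.6623 0.0386 0.0211] 0.0008746340941810645
0.012 wrist [np.float64(0.014198826202578427), np.float64(0.015037372918913544), np.float64(0.01587591963524866)] side [np.float64(0.015208191773405743), np.float64(0.017501079507289047), np.float64(0.019793967241172352)]
0.015 wrist [np.float64(0.013200979290053478), np.float64(0.014039526006388595), np.float64(0.014878072722723713)] side [np.float64(0.01285564620241255), np.float64(0.015148533936295856), np.float64(0.01744142167017916)]
0.018 wrist [np.float64(0.012203132377528535), np.float64(0.013041679093863652), np.float64(0.013880225810198769)] side [np.float64(0.010503100631419359), np.float64(0.012795988365302663), np.float64(0.015088876099185968)]
tri 0.013374799876946054 0.013454162130465304
```

Both views say about 13 mm to go.

Call:
arm_command:
  rows:
    - {"dx": 0.015, "dy": 0, "dz": 0, "twist": -0.03, "gripper": 1}
    - {"dx": 0.007, "dy": 0, "dz": 0, "twist": 0, "gripper": 1}
    - {"dx": 0, "dy": 0, "dz": 0, "twist": 0, "gripper": 1}

```text
t: 29.22
tcp_pos: [0.5979, 0.0268, 0.1379]
tcp_rot: [[-0.049, 0.998, -0.039], [0.998, 0.047, -0.038], [-0.036, -0.041, -0.999]]
force: [-2.7, -4.8, 0.6]
opening: 0.279
```

```bash
python3 pl.py .5976 .0340 .1375 3.15; python3 -c "
from h import *
np.save('w13e.npy',camera_model('wrist')['extrinsics']);a=capture('wrist')[:,:,::-1];cv2.imwrite('pics/w13.png',a)
cv2.imwrite('pics/w13c.png',cv2.resize(a[140:240,320:430],None,fx=6,fy=6,interpolation=2))
a=capture('side')[:,:,::-1];cv2.imwrite('pics/s13.png',a); cv2.imwrite('pics/s13d.png',cv2.resize(a[205:245,260:310],None,fx=12,fy=12,interpolation=2))"; python3 pl.py .5976 .0340 .1375 3.15
```

```text
t 29.23 p [0.5979 0.0268 0.1379] a0 2.71 da 0.44 F [-2.7 -4.8  0.6] op 0.279
{"dx":0.012,"dy":0.000,"dz":0.001,"twist":-0.04,"gripper":1}
t 29.32 p [0.5979 0.0263 0.1379] a0 2.68 da 0.47 F [-2.7 -4.4  1.4] op 0.277
{"dx":0.013,"dy":0.000,"dz":0.001,"twist":-0.05,"gripper":1}
```

View pics/w13c.png

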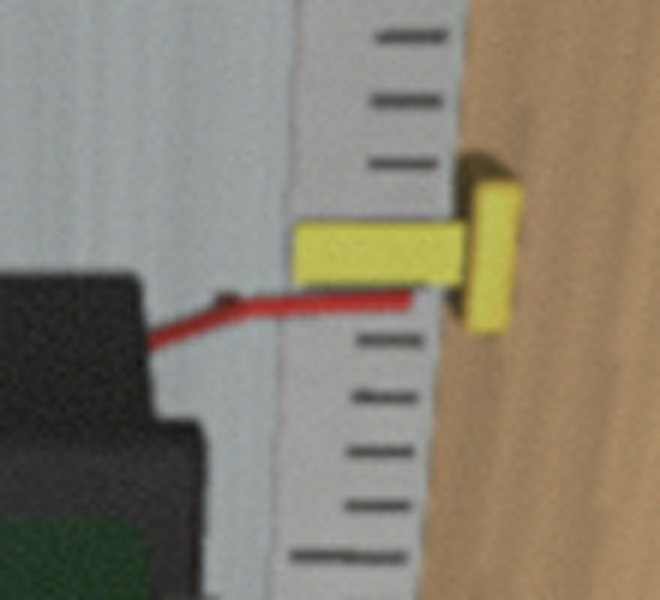

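View pics/s13d.png

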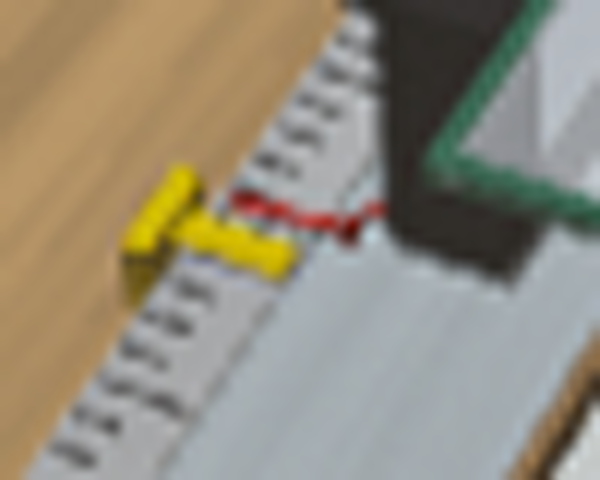

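About 7.7 mm remain. The arm gives a little under the spring, and a zero row re-bases on the sagged pose. So I'll end on a pushing row.

Call:
arm_command:
  rows:
    - {"dx": 0.012, "dy": 0, "dz": 0, "twist": -0.03, "gripper": 1}
    - {"dx": 0.007, "dy": 0, "dz": 0, "twist": 0, "gripper": 1}

```text
t: 29.58
tcp_pos: [0.5975, 0.032, 0.1378]
tcp_rot: [[-0.049, 0.998, -0.04], [0.998, 0.047, -0.045], [-0.043, -0.042, -0.998]]
force: [-3.7, -6.2, 2.5]
opening: 0.272
```

```bash
python3 pl.py .5976 .0340 .1375 3.15; python3 -c "
from h import *
a=capture('side')
np.save('w14e.npy',camera_model('wrist')['extrinsics']);a=capture('wrist')[:,:,::-1];cv2.imwrite('pics/w14.png',a)
cv2.imwrite('pics/w14c.png',cv2.resize(a[140:240,320:430],None,fx=6,fy=6,interpolation=2))"; python3 pl.py .5976 .0340 .1375 3.15
```

```text
t 29.57 p [0.5975 0.032  0.1378] a0 2.71 da 0.44 F [-3.7 -6.2  2.5] op 0.272
{"dx":0.003,"dy":0.000,"dz":0.001,"twist":-0.04,"gripper":1}
t 29.68 p [0.5975 0.0322 0.1378] a0 2.73 da 0.42 F [-3.6 -4.6  2.8] op 0.275
{"dx":0.003,"dy":0.000,"dz":0.001,"twist":-0.04,"gripper":1}
```

View pics/w14c.png

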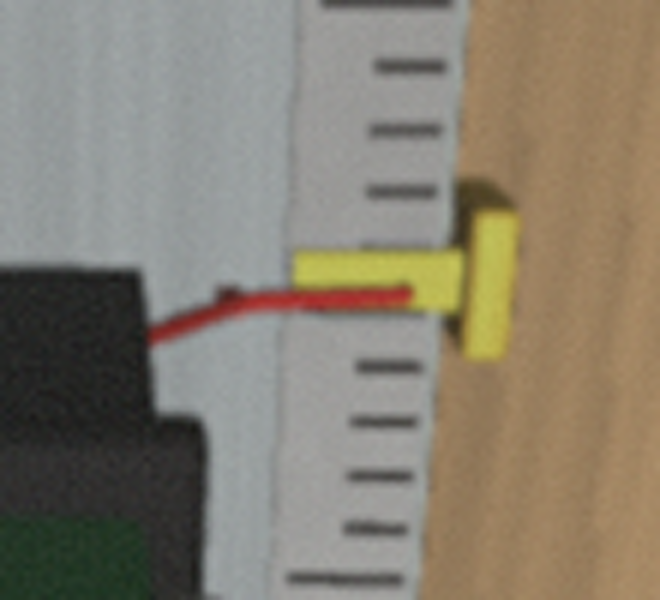

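It's about 2 mm short. One more small push should do it, then I'll let it settle under camera time.

Call:
arm_command:
  rows:
    - {"dx": 0.005, "dy": 0, "dz": 0, "twist": -0.02, "gripper": 1}

```text
t: 29.8
tcp_pos: [0.5975, 0.0325, 0.1379]
tcp_rot: [[-0.051, 0.998, -0.04], [0.998, 0.049, -0.048], [-0.046, -0.042, -0.998]]
force: [-3.0, -6.4, 2.0]
opening: 0.276
```

```bash
python3 pl.py .5976 .0340 .1375 3.15; python3 -c "
from h import *
a=capture('side')[:,:,::-1];cv2.imwrite('pics/s15d.png',cv2.resize(a[205:245,260:310],None,fx=12,fy=12,interpolation=2));cv2.imwrite('pics/s15.png',a)
for i in range(3): capture('top')
np.save('w15e.npy',camera_model('wrist')['extrinsics']);a=capture('wrist')[:,:,::-1];cv2.imwrite('pics/w15.png',a)
cv2.imwrite('pics/w15c.png',cv2.resize(a[140:240,320:430],None,fx=6,fy=6,interpolation=2))"; python3 pl.py .5976 .0340 .1375 3.15
```

```text
t 29.8 p [0.5975 0.0325 0.1379] a0 2.8 da 0.35 F [-3.  -6.4  2. ] op 0.276
{"dx":0.003,"dy":0.000,"dz":0.001,"twist":-0.03,"gripper":1}
t 30.05 p [0.5975 0.0327 0.1379] a0 2.81 da 0.34 F [-3.5 -5.6  1.6] op 0.277
{"dx":0.002,"dy":0.000,"dz":0.001,"twist":-0.03,"gripper":1}
```

View pics/w15c.png

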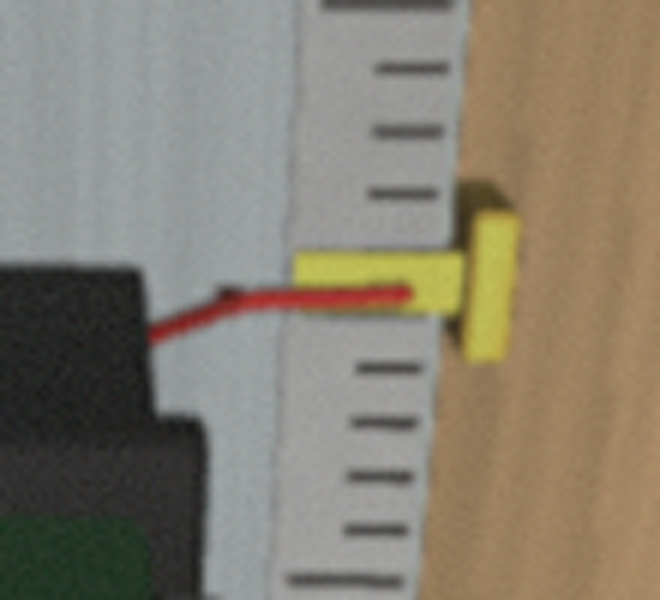

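View pics/s15d.png

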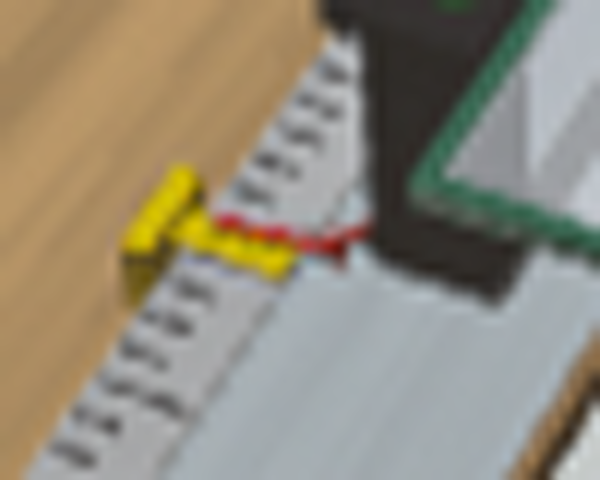

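View pics/s15.png

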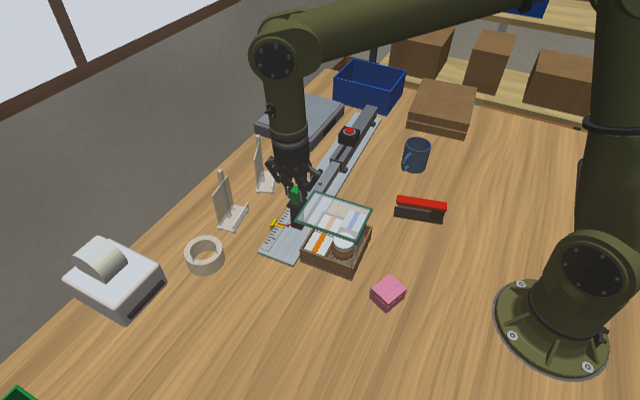

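It's still about 1.8 mm short, as the spring lag takes most of a small push. I'll push slightly more.

Call:
arm_command:
  rows:
    - {"dx": 0.008, "dy": 0, "dz": 0, "twist": -0.02, "gripper": 1}

```text
t: 30.18
tcp_pos: [0.5974, 0.0344, 0.1378]
tcp_rot: [[-0.052, 0.998, -0.04], [0.997, 0.05, -0.051], [-0.049, -0.043, -0.998]]
force: [-4.5, -6.8, 3.4]
opening: 0.278
```

```bash
cat > look.py <<'E'
import sys
from h import *
n=sys.argv[1]
a=capture('side')[:,:,::-1];cv2.imwrite(f'pics/s{n}d.png',cv2.resize(a[205:245,260:310],None,fx=12,fy=12,interpolation=2));cv2.imwrite(f'pics/s{n}.png',a)
for i in range(3): capture('top')
np.save(f'w{n}e.npy',camera_model('wrist')['extrinsics']);a=capture('wrist')[:,:,::-1];cv2.imwrite(f'pics/w{n}.png',a)
cv2.imwrite(f'pics/w{n}c.png',cv2.resize(a[140:240,320:430],None,fx=6,fy=6,interpolation=2))
E
python3 look.py 16; python3 pl.py .5976 .0340 .1375 3.15
```

```text
t 30.43 p [0.5974 0.0352 0.1379] a0 2.89 da 0.26 F [-4.2 -4.6  2.8] op 0.273
{"dx":-0.002,"dy":0.000,"dz":0.001,"twist":-0.03,"gripper":1}
```

View pics/w16c.png

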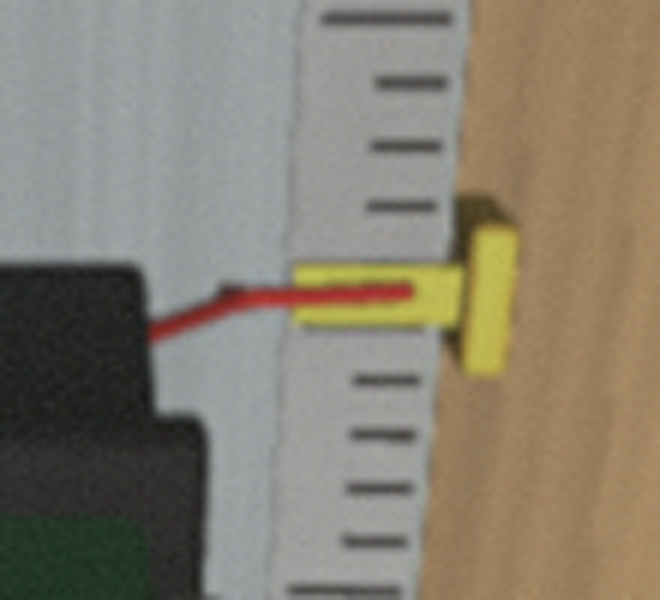

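View pics/s16d.png

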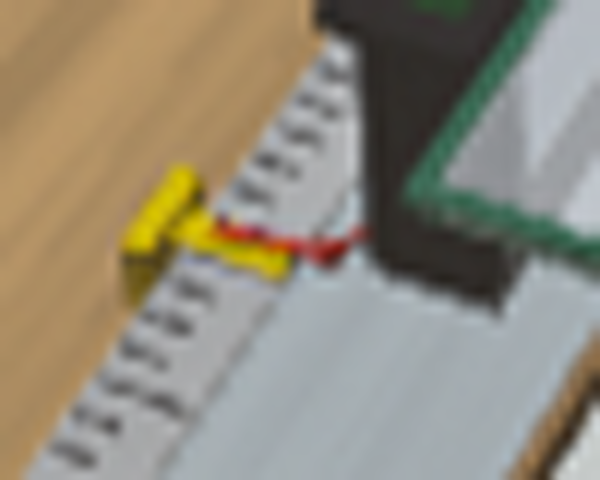

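```bash
python3 look.py 17; python3 pl.py .5976 .0340 .1375 3.15
```

```text
t 30.68 p [0.5974 0.0351 0.1379] a0 2.89 da 0.26 F [-2.9 -4.9  2.2] op 0.274
{"dx":-0.002,"dy":0.000,"dz":0.001,"twist":-0.03,"gripper":1}
```

View pics/s17d.png

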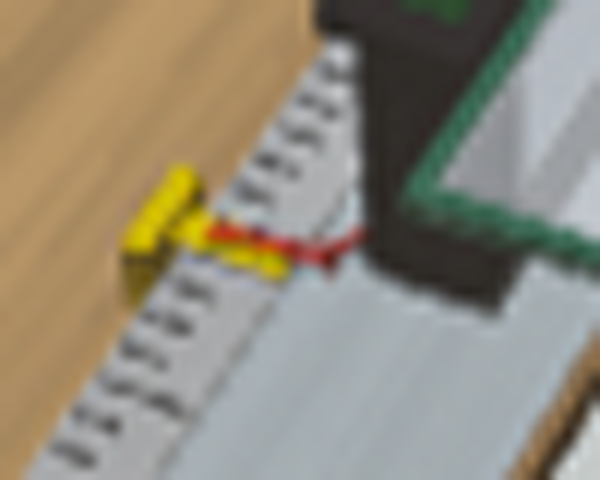

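View pics/w17c.png

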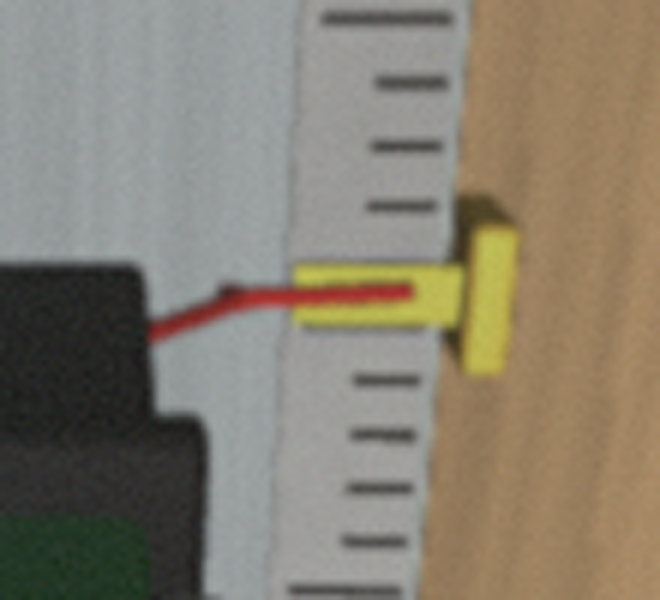

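```bash
python3 -c "
from fin import *
m=camera_model('wrist'); m['extrinsics']=np.load('w17e.npy'); ms=camera_model('side')
W=lambda U,V:((U+.5)/6-.5+320,(V+.5)/6-.5+140); S=lambda U,V:((U+.5)/12-.5+260,(V+.5)/12-.5+205)
p,e=tri(m,W(408,292),ms,S(215,232)); print('tip',p.round(4),e)
q,e=tri(m,W(295,296),ms,S(285,260)); q2,e2=tri(m,W(463,295),ms,S(180,217)); print(q.round(4),e,q2.round(4),e2)
print('tip past marker centre by',(p-q)@gy,(p-q2)@gy)
E=env.sense(); print(abs(E['dq']).max())"
```

```text
tip [0.6536 0.0388 0.0211] 0.0006337282522510359
[0.6363 0.037  0.0197] 0.002161325063822637 [0.6623 0.039  0.0215] 0.0005959383984428731
tip past marker centre by 0.0008264845263083994 0.0002891902586564501
0.0012524475006832092
```

View pics/w17.png

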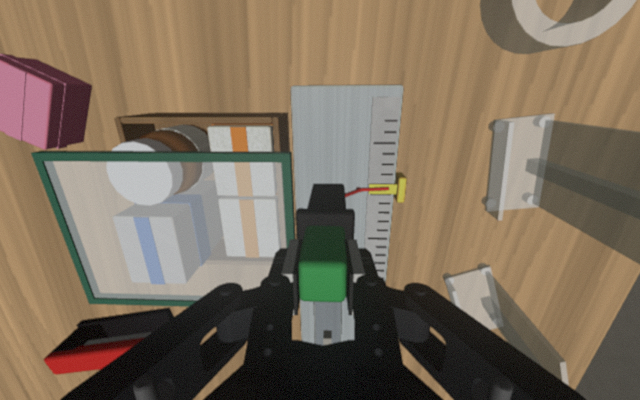

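The tip triangulates to within 1 mm of the marker's centre and the arm is still. The jar and carton both stand under the window. I'll hand in the job now.

```bash
python3 -c "
from rig import job
print(job.job_done())"
```

```text
the job is handed in; nothing more can be done
None
```

I stood the jar in the +y half of the empty space and the carton in the −y half. Then I pressed the red button until it stopped, and drew the checking arm out by its green grip to the yellow marker. I handed in at about 30.7 s with the grip still held at 50 N.

**Last checks:**
- **Pointer:** the tip is 0.3–0.8 mm past the marker's centre, triangulated from the wrist and side views; the marker bar is 10 mm wide. The pose held to 0.1 mm over the last 0.25 s with the spring pulling about 5 N.
- **Button:** it stopped at z = 0.108, which is 8 mm down, with about 25 N vertical force.
- **Box:** the jar and carton stand upright side by side, and the packed cartons look undisturbed. The bystanders look unmoved, and I saw no sign of contact with them.

**Disagreements:**
- **Cameras:** the top and side cameras differed by 2–4 mm on the box, jar and carton. I went by the close wrist views instead.
- **Tool tilt:** the tool leaned up to about 3–4° while pulling. The grip still held.
- **Marker end:** the two sight lines to the marker's inner end missed each other by 2 mm, so that 0.8 mm figure is less certain.

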